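# Load a paper roll into the sprung-spindle roll stand

## Robot

A 6-joint arm with a two-finger parallel gripper is mounted at the origin on the work surface. World frame = base frame: x ahead of the robot, y to its left, z up, the work surface at z = 0. Lengths are in mm, angles in rad, forces in N, time in s.
With the tool pointing down it reaches from about 350 to 975 mm from the base axis. Payload 7.1 kg.
Tool frame: the origin (TCP) lies on the front face of the gripper's body, between the roots of the fingers; the fingertips stand 80 mm ahead of it and the grasp point (between the pads) lies 61 mm ahead of it (env.tips_ahead is the distance from the TCP to the fingertips, in mm); z points along the fingers, y is the direction in which the jaws open and shut (so a half turn about z gives the same grasp; the last joint's range is limited). The gripper opens to 88 mm and grips with 3 to 60 N. Pads are 20 mm wide; open, the fingers measure 115 mm over their backs; the gripper's body (75 mm by 178 mm) begins 61 mm behind the grasp point.
Start: joints at [-1.192, 0.423, 1.63, -0, 1.089, -0.019], TCP at [242.135, -576.174, 302.675] pointing down, gripper open.
Joint ranges: [-3, 3], [-0.9, 2.11], [0.09, 2.58], [-1.31, 4.45], [0.11, 2.69], [-2.54, 2.54]. Speed limits (rad/s): [2.39, 2.39, 3.01, 3.14, 3.14, 3.14].

## Interface

Orientations are given as a unit quaternion [x, y, z, w].
In Python, from station import env, set_gripper, viewer, workorder gives the robot as it stands. Calls block until the motion is done:
- env.reach(position, orientation): joint-space move of the TCP to a pose.
- env.move_l(position, rot=None, rate=150, f_stop=None): straight line of the TCP; rot=None keeps the orientation; rate is the mean speed in mm/s. With f_stop (N) it stops when the force on the tool has changed by that much, and returns True; else False.
- env.move_joints(angles): joint-space move.
- set_gripper(opening): finger opening in mm; the grip force is fixed at half the most; returns when the fingers have stopped.
- env.hold(seconds).
- env.ik(position, orientation): joint angles nearest the present ones, or None.
- env.read_state(): the state.
- viewer.camera(name): name is "side" or "top" or "wrist"; returns the picture (400x640x3 uint8, blue, green, red); there is no depth.
- viewer.camera_params(name): a dict with "fx", "fy", "cx", "cy" (pixels), "pose" (4x4, takes a point from camera to world coordinates); the wrist camera has in their place "tool_from_camera" (4x4, takes a point from camera to tool coordinates, whose origin is the TCP and whose axes are the flange's). Camera axes: x right, y up, looking along -z (the intrinsics and any distortion apply to the point x, -y, -z); pixel columns grow to the right and rows downward; lengths in mm; the calibration is good to about 2 mm. The wrist camera is an equidistant fisheye: a pixel r from the principal point sees the ray r / f radians off the axis. A picture is of the moment at which its call begins: read the wrist's pose just before it. camera_params takes no time and is no camera call.
A pose or a line that the arm cannot do raises env.IKError and nothing moves.
- workorder.sign_off(): hands the job in, once; it reports no verdict.
The state is a dict: "time_s": time; "qpos": joint angles; "dq": joint speeds; "tau": joint torques, N m; "tool_pos": TCP position; "orientation": TCP orientation; "force": force on the tool from outside, world axes, zero at the start; "wrist_torque": the same for the moment, N m; "width": finger opening in mm.
Only numpy, scipy, OpenCV 4.12 (cv2) and the standard library are available. Lean on these libraries where they do the work, as an engineer would, in place of code of your own. Each camera call takes 0.05 s, during which the arm holds its last target.

## Task

Load the new paper roll into the bench roll stand: it is already threaded on its spring-loaded spindle, so put one end of the spindle into the cup of one cheek, press the spring in, bring the other end down between the cheeks and let the spring ease it into the opposite cup. The roll must end up hanging level between the two cups, let go of. Work gently: do not force the spindle against the stand or lean on the stand, and leave the pot, the jar and the brush where they are.

Things in the scene. Friction and masses are not known exactly. Their poses are not given: they have to be found in the camera images.
- spindle: White paper roll, 50 mm diameter, 100 mm wide, fixed on a telescopic spindle (172 mm long in all when free, 0.2 kg), lying in a cradle. Origin: on its axis at the middle of the roll (42 mm above the bench at first); y = along the axis towards the sprung end, a slim steel rod of 10 mm diameter whose round tip is at y = +86 mm when free. Grip across the roll at its middle.
- nose_tip (a point): Tip of the spindle's other end, on its axis at y = -86 mm of the spindle: a fixed white nose, 11 mm diameter with a round tip over its last 16 mm, stepped up to 15 mm diameter behind that, from y = -70 mm.
- plunger (a joint): How far the sprung rod is pushed in, m: 0 = free, 0.024 = solid. It takes 1.5 N to start and 0.35 N more per mm (about 7 N at 16 mm, 10 N at 24 mm). With both tips home in the cups it reads about 0.006. With the rod tip at the bottom of one cup, it must be pushed in past 0.014 for the nose to pass inside the other cheek. The roll pivots in the fingers if pushed hard off its axis.
- cradle: Low fixed wooden cradle that the roll lies in. Origin: centre of its underside. A floor plate 70 x 110 x 3 mm with two V-shaped chocks across it at y = +38 and -38 mm, 12 mm wide, up to 30 mm high; the middle, under the roll, is free for the fingers.
- stand: Roll stand fixed on the bench: base plate 130 x 150 x 10 mm, pillar, U-shaped aluminium yoke. Origin: centre of its underside; z up, y = along the line of the two cups, which lies over x = 0. The yoke's two upright cheeks are at y = +75 to +87 and -75 to -87 mm, 40 mm wide in x; each has a round cup in its flat inner face. Either cup takes either end.
- clamp (a point): Thumbscrew on the stand's pillar, at x = -36 mm, 45 mm above the bench. It clamps the yoke at a height set by hand: the line of the cups is anywhere from 104 to 144 mm above the bench, level, and is not measured: find it by eye or by touch. The flat cheek tops are 13 mm above that line, the yoke's crossbar 35 mm below it. It stays clamped.
- cup_side (a point): Middle of the +y edge of the base plate, on its upper face (x = 0, y = +75 mm, 10 mm above the bench), straight below the mouth of the +y cup (the -y one is its mirror image). Each cup is a blind round socket, 14 mm wide, 8 mm deep, with a 1.5 mm bevel at its mouth, level with the cheek's inner face.
- pot: Old terracotta pot with a flared mouth, 120 mm diameter, 165 mm high, standing beyond the work; origin at the centre of its foot. To be left alone.
- jar: Small capped jar, 48 mm diameter, 60 mm high; origin at the centre of its foot. To be left alone.
- brush: Brush lying on the bench, 170 mm long; origin under its middle. To be left alone.
Things that resemble listed ones, but are neither listed nor needed, are in the scene too. Leave any red look-alike of the spindle alone. Of the things that look like the stand, take the one that is farthest to the robot's right at the start.

How it is judged:
By the outcome, as a careful person would: the job done as asked, in the order asked, and still so for the second after the job is handed in, with the robot touching nothing.
It also fails if it takes over 53 s, if anything falls off the work surface, if the arm or the gripper's body presses on something with over 40 N, if the wrist force passes 120 N, or if a joint passes its speed limit or range.

## Working session

There is one attempt and no reset: what is moved stays moved. The work goes in short steps, each a Python script; the robot and the scene stay as the last script left them, time stands still between calls to the robot, and variables do not carry over. Pictures are saved under pics/ and viewed, and the job is handed in when it is done.

```bash
ls; mkdir -p pics; python3 - <<'E'
from station import env, set_gripper, viewer, workorder
import cv2
s=env.read_state();print(s)
for n in ["side","top","wrist"]:
    cv2.imwrite(f"pics/a_{n}.png",viewer.camera(n)); print(n,viewer.camera_params(n))
E
```

```text
pics
{'time_s': 0.0, 'qpos': array([-1.19200098e+00,  4.23830058e-01,  1.63067852e+00, -2.22324911e-05,
        1.08865787e+00, -1.89988622e-02]), 'dq': array([ 1.79941069e-03,  6.16789215e-04,  2.73282724e-05,  1.95153393e-04,
       -9.19687177e-04, -1.98583004e-03]), 'tau': array([-3.73855855e-04, -5.44631839e+01, -2.73673064e+01,  6.43292419e-02,
        2.26987054e-02, -1.35612931e-04]), 'tool_pos': array([ 241.97212264, -575.77765786,  301.91286821]), 'orientation': array([ 9.80283769e-01,  1.97593301e-01, -1.50485826e-04, -7.72440019e-04]), 'force': array([0.44764097, 0.37536781, 0.66255261]), 'wrist_torque': array([0.01381221, 0.00581558, 0.04192616]), 'width': 87.7200464438489}
side {'fx': 400.69744900321393, 'fy': 400.69744900321393, 'cx': 315.2313913519477, 'cy': 195.77631445908827, 'pose': array([[-9.24178878e-01,  2.28488180e-01, -3.06082592e-01,
         3.21401739e+02],
       [-3.81269247e-01, -6.00013336e-01,  7.03290664e-01,
         6.07763673e+02],
       [-2.29600333e-02,  7.66666256e-01,  6.41635168e-01,
         5.97905795e+02],
       [ 0.00000000e+00,  0.0000
[... 285 characters left out ...]
6782988e-02,  1.31752778e-02,
         4.98133952e+01],
       [ 1.57992916e-02,  1.00666026e-01,  9.94794820e-01,
         1.06725754e+03],
       [ 0.00000000e+00,  0.00000000e+00,  0.00000000e+00,
         1.00000000e+00]])}
wrist {'fx': 309.70691628693146, 'fy': 309.70691628693146, 'cx': 316.85722365998646, 'cy': 197.37126930423815, 'tool_from_camera': array([[-2.52585165e-03,  9.65046484e-01,  2.62066600e-01,
         7.11627970e+01],
       [ 9.99996711e-01,  2.55402363e-03,  2.33115617e-04,
         8.95323045e-01],
       [-4.44356885e-04,  2.62066327e-01, -9.65049762e-01,
        -8.10124400e+01],
       [ 0.00000000e+00,  0.00000000e+00,  0.00000000e+00,
         1.00000000e+00]])}
```

View pics/a_side.png

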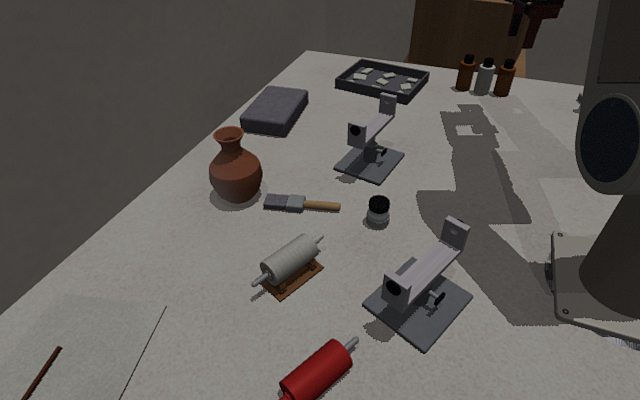

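View pics/a_top.png

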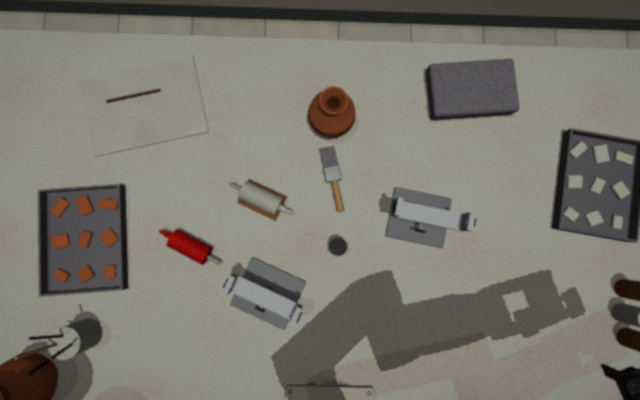

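View pics/a_wrist.png

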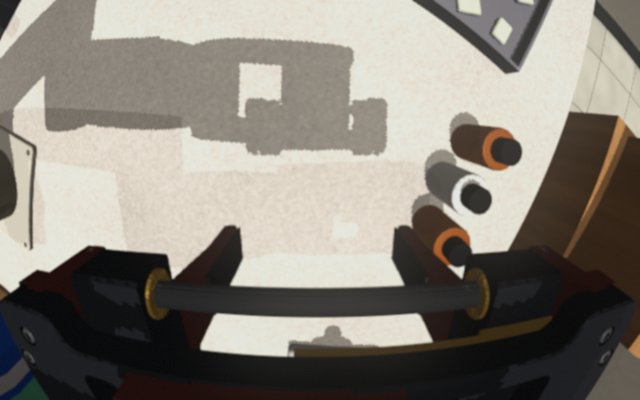

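```bash
python3 - <<'E'
import cv2,numpy as np
t=cv2.imread("pics/a_top.png");s=cv2.imread("pics/a_side.png")
z=lambda im,x,y,w,h,k:cv2.resize(im[y:y+h,x:x+w],None,fx=k,fy=k,interpolation=cv2.INTER_CUBIC)
a=np.hstack([z(t,215,160,90,75,4),z(t,375,170,110,75,4)]);b=np.hstack([z(s,240,220,90,75,4),z(s,325,85,110,100,4)[:300]])
cv2.imwrite("pics/b.png",np.vstack([a[:, :800],b[:, :800]]))
E
```

```text
(no output)
```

View pics/b.png

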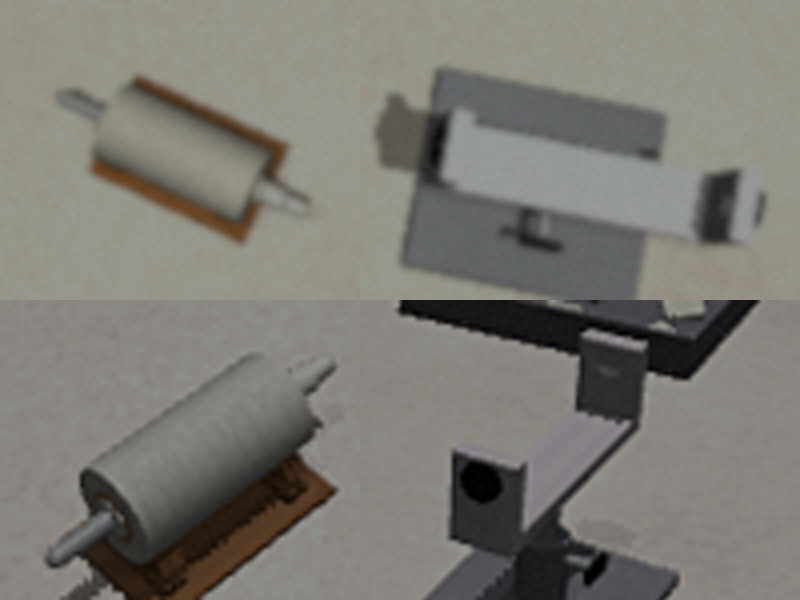

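```bash
cat > h.py <<'E'
import numpy as np,cv2
from scipy.spatial.transform import Rotation as R
def ray(cam,P,u,v,st=None):
    if cam!='wrist':
        d=np.array([(u-P['cx'])/P['fx'],-(v-P['cy'])/P['fy'],-1.]);T=np.array(P['pose'])
    else:
        a,b=u-P['cx'],v-P['cy'];r=np.hypot(a,b);th=r/P['fx']
        d=np.array([np.sin(th)*a/max(r,1e-9),-np.sin(th)*b/max(r,1e-9),-np.cos(th)])
        W=np.eye(4);W[:3,:3]=R.from_quat(st['orientation']).as_matrix();W[:3,3]=st['tool_pos']
        T=W@P['tool_from_camera']
    d=T[:3,:3]@d;return T[:3,3],d/np.linalg.norm(d)
def onz(rr,z):
    o,d=rr;return o+d*(z-o[2])/d[2]
def tri(rs):
    A=sum(np.eye(3)-np.outer(d,d) for o,d in rs);b=sum((np.eye(3)-np.outer(d,d))@o for o,d in rs)
    p=np.linalg.solve(A,b);return p,[np.linalg.norm((np.eye(3)-np.outer(d,d))@(p-o)) for o,d in rs]
def proj(cam,P,p,st=None):
    if cam!='wrist': T=np.array(P['pose'])
    else:
        W=np.eye(4);W[:3,:3]=R.from_quat(st['orientation']).as_matrix();W[:3,3]=st['tool_pos'];T=W@P['tool_from_camera']
    c=T[:3,:3].T@(np.array(p)-T[:3,3]);x,y,z=c[0],-c[1],-c[2]
    if cam!='wrist': return P['fx']*x/z+P['cx'],P['fy']*y/z+P['cy']
    th=np.arctan2(np.hypot(x,y),z);r=np.hypot(x,y)
    return P['cx']+P['fx']*th*x/r,P['cy']+P['fx']*th*y/r
E
python3 - <<'E'
from station import env,viewer
from h import *
T=viewer.camera_params('top');S=viewer.camera_params('side')
for n,u,v in [('rod',229,184),('nose',292.5,213)]: print(n,onz(ray('top',T,u,v),42))
print('side rod',onz(ray('side',S,240+48/4,220+260/4-0),42),'nose',onz(ray('side',S,240+335/4,220+65/4),42))
# plate corners z=10: top crop origin (375,170), crop x offset 360
for c in [(437-360,68),(665-360,110),(635-360,297),(403-360,262)]: print(onz(ray('top',T,375+c[0]/4,170+c[1]/4),10))
E
```

```text
rod [593.5594416  258.95436457  42.        ]
nose [526.12078918 100.32683557  42.        ]
side rod [597.07269843 257.52790772  42.        ] nose [524.86010844 104.98898583  42.        ]
[ 601.29414282 -155.81037506   10.        ]
[ 578.2275772  -302.05537484   10.        ]
[ 459.0010725  -282.21183138   10.        ]
[ 477.28979956 -135.15303793   10.        ]
```

```bash
cat >> h.py <<'E'
def quat(yaw,tilt=0.):
    # tool x at world angle yaw+90deg (spindle +y), tool down; tilt>0: spindle +y end lowered
    a=np.radians(yaw+90);x=np.array([np.cos(a),np.sin(a),0]);z=np.array([0,0,-1.]);y=np.cross(z,x)
    M=np.column_stack([x,y,z]);
    return (R.from_rotvec(-np.radians(tilt)*y)*R.from_matrix(M)).as_quat()
E
python3 - <<'E'
from station import env,viewer
from h import *
print(R.from_quat(quat(-9,9)).as_matrix())
import pickle
s=np.array([529,-219,0]);q=quat(-9);d=R.from_quat(q).as_matrix()[:,0]
for i,(off,z) in enumerate([(-150,330),(20,300)]):
    env.reach(list((s+off*d)[:2])+[z],q)
    st=env.read_state();im=viewer.camera('wrist');cv2.imwrite(f'pics/c{i}.png',im);pickle.dump(st,open(f'c{i}.pkl','wb'));print(st['time_s'],st['tool_pos'],st['force'],st['qpos'])
cv2.imwrite('pics/c_top.png',viewer.camera('top'))
E
```

```text
[[ 1.54508497e-01  9.87688341e-01 -2.44717419e-02]
 [ 9.75528258e-01 -1.56434465e-01 -1.54508497e-01]
 [-1.56434465e-01  1.38777878e-17 -9.87688341e-01]]
1.425 [ 504.88349284 -367.8849431   329.85303948] [-0.3402163  -1.13772331  0.09002453] [-6.48618278e-01  3.94323599e-01  1.60697054e+00 -3.91001826e-04
  1.14057151e+00 -4.89691068e-01]
2.2 [ 532.35858841 -200.3518956   300.40262506] [-0.78439426  0.02274728  0.33555725] [-3.80673487e-01  3.43601694e-01  1.75861484e+00 -5.76262970e-04
  1.03833455e+00 -2.22982953e-01]
```

View pics/c0.png

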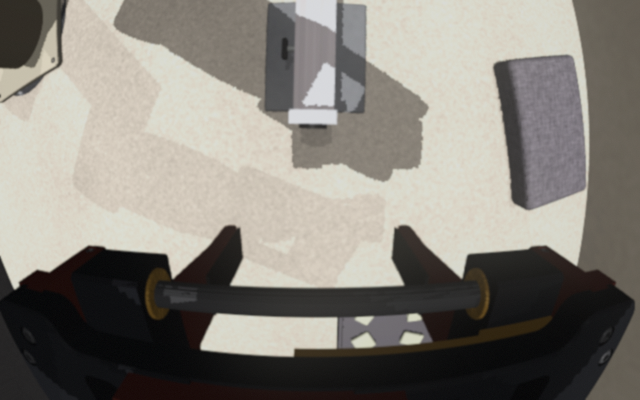

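View pics/c1.png

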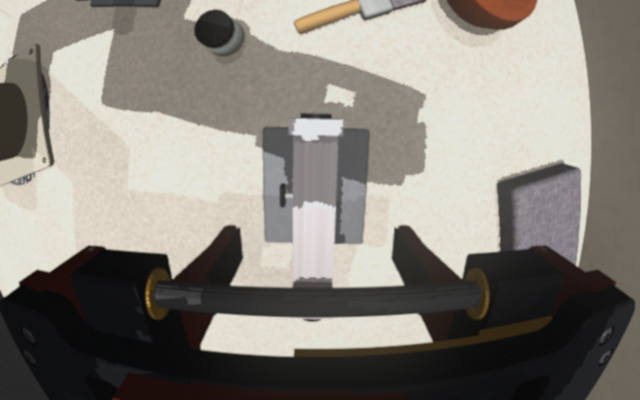

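```bash
python3 - <<'E'
from station import env,viewer
from h import *
import pickle
def shot(n):
    st=env.read_state();im=viewer.camera('wrist');cv2.imwrite(f'pics/{n}.png',im);pickle.dump(st,open(f'{n}.pkl','wb'));print(st['time_s'],st['tool_pos'],st['force'])
s=np.array([529,-219,0]);q=quat(-9);M=R.from_quat(q).as_matrix();d=M[:,0]
p=s+20*d+130*M[:,1];env.reach([p[0],p[1],260],q);shot('c2')
q=quat(-23);p=np.array([560,180,0])-25*R.from_quat(q).as_matrix()[:,0]
env.reach([p[0],p[1],230],q);shot('c3')
E
python3 - <<'E'
import cv2,numpy as np
z=lambda n,x,y,w,h,k:cv2.resize(cv2.imread(f'pics/{n}.png')[y:y+h,x:x+w],None,fx=k,fy=k,interpolation=cv2.INTER_CUBIC)
cv2.imwrite('pics/d1.png',z('c1',240,90,150,150,4))
E
```

```text
2.9 [ 659.90640002 -220.51958588  259.26369508] [-0.78098742  0.33933951  0.70075373]
4.4083 [550.77035067 156.37094882 230.4263329 ] [ 0.40028934  0.09600635 -0.58292798]
```

View pics/d1.png

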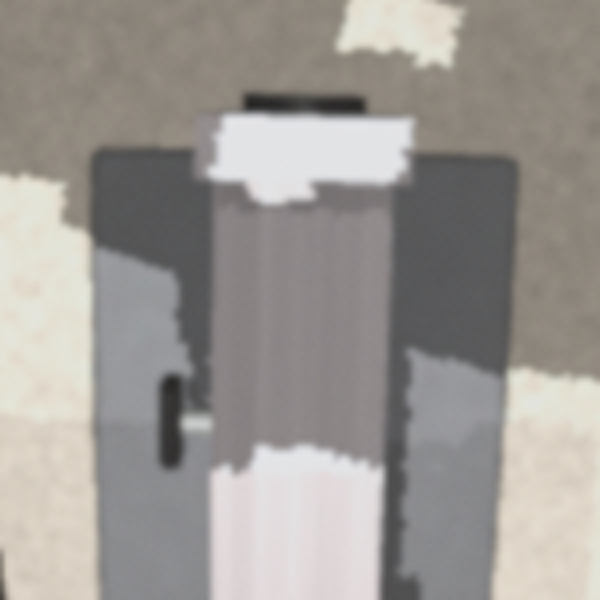

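View pics/c2.png

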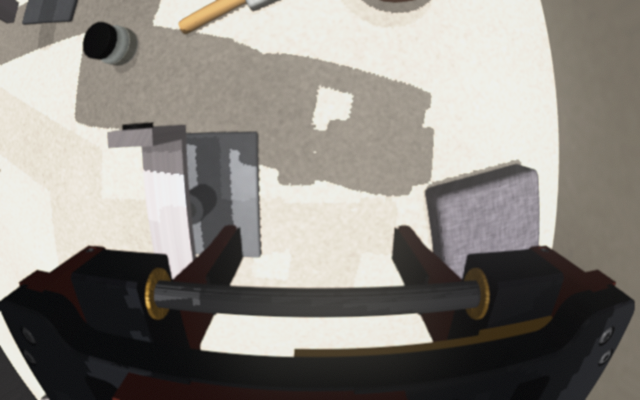

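View pics/c3.png

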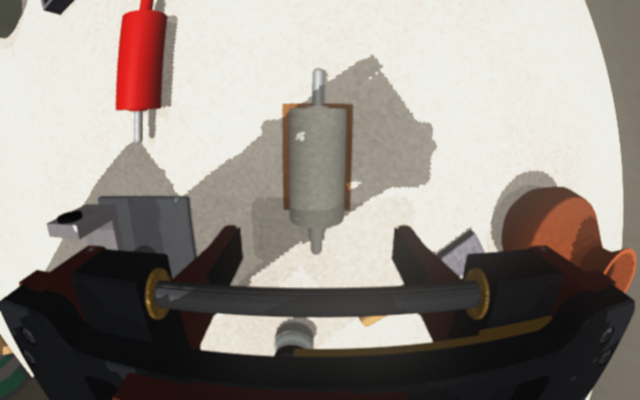

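```bash
python3 - <<'E'
import cv2,numpy as np
z=lambda n,x,y,w,h,k:cv2.resize(cv2.imread(f'pics/{n}.png')[y:y+h,x:x+w],None,fx=k,fy=k,interpolation=cv2.INTER_CUBIC)
cv2.imwrite('pics/d2.png',z('c2',90,110,180,90,4))
cv2.imwrite('pics/d3.png',z('c3',260,60,120,200,3))
E
```

```text
(no output)
```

View pics/d2.png

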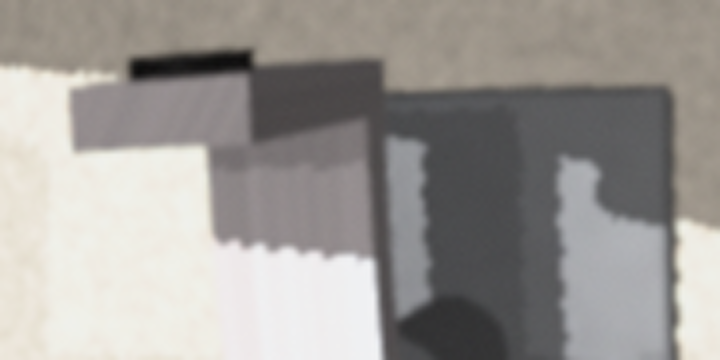

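View pics/d3.png

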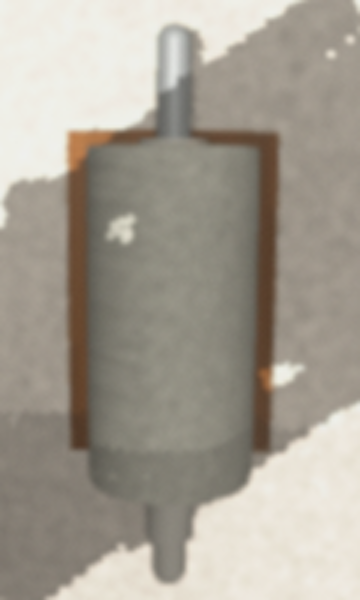

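```bash
python3 - <<'E'
from station import viewer
from h import *
import pickle
P=viewer.camera_params('wrist');S=viewer.camera_params('side');T=viewer.camera_params('top')
L=lambda n:pickle.load(open(f'{n}.pkl','rb'))
pix=lambda c,o,k:((c[0]+.5)/k-.5+o[0],(c[1]+.5)/k-.5+o[1])
A=[(198,115),(414,116),(410,184),(200,180)];B=[(70,88),(250,73),(250,143),(75,151)]
C=[]
for a,b in zip(A,B):
    p,e=tri([ray('wrist',P,*pix(a,(240,90),4),L('c1')),ray('wrist',P,*pix(b,(90,110),4),L('c2'))]);print(p,e);C.append(p)
C=np.array(C);print('mean',C.mean(0),'outer',(C[0]+C[1])/2,'inner',(C[2]+C[3])/2, 'xang',np.degrees(np.arctan2(*(C[1]-C[0])[[1,0]])),np.degrees(np.arctan2(*(C[2]-C[3])[[1,0]])))
# plate corners +y edge z=10, from c1 and c2
for n,pts,o in [('c1',[(93,150),(518,157)],(240,90)),('c2',[(668,90)],(90,110))]:
    for c in pts: print(n,onz(ray('wrist',P,*pix(c,o,4),L(n)),10))
st=L('c3')
for c in [(175,24),(168,583)]: print('sp',onz(ray('wrist',P,*pix(c,(260,60),3),st),42))
m=C.mean(0);print('side proj of corners',[proj('side',S,c) for c in C],[proj('top',T,c) for c in C])
E
```

```text
[ 523.63274932 -129.64496047  152.61711627] [np.float64(0.11299178720837517), np.float64(0.11299178720833207)]
[ 562.65304991 -136.40079549  152.10914282] [np.float64(0.13582194430564215), np.float64(0.1358219443056316)]
[ 560.05975147 -148.31822066  152.5216631 ] [np.float64(0.30245722619440385), np.float64(0.302457226194416)]
[ 522.03903739 -141.24212667  152.95124072] [np.float64(0.4437945395293891), np.float64(0.443794539529364)]
mean [ 542.09614702 -138.90152582  152.54979073] outer [ 543.14289961 -133.02287798  152.36312955] inner [ 541.04939443 -144.78017366  152.73645191] xang -9.822610200872921 -10.542785377480456
c1 [ 477.97362548 -133.90841089   10.        ]
c1 [ 603.65872199 -156.38996168   10.        ]
c2 [ 604.52728439 -157.41418274   10.        ]
sp [596.33265641 259.10227443  42.        ]
sp [526.99656511 102.53147529  42.        ]
side proj of corners [(np.float64(363.5604666276124), np.float64(127.6501728432434)), (np.float64(347.44303095775257), np.float64(123.2559823515902)), (np.float64(350.2966333830983), np.float64(120.75929928325083)), (np.float64(365.8480349074473), np.float64(125.08955761995087))] [(np.float64(394.7732551970517), np.float64(213.85971447202513)), (np.float64(397.90076641341057), np.float64(196.30171454133077)), (np.float64(403.3155091430543), np.float64(197.59585657747186)), (np.float64(400.0627373157), np.float64(214.71354636353422))]
```

```bash
python3 - <<'E'
from station import env,viewer,set_gripper
from h import *
import pickle
q=quat(-23.9)
env.move_l([561.7,180.8,150],q,rate=150)
print(env.move_l([561.7,180.8,103],q,rate=80,f_stop=8),env.read_state()['force'])
set_gripper(40)
s=env.read_state();print(s['time_s'],s['width'],s['force'],s['tool_pos'])
env.move_l([561.7,180.8,205],q,rate=100)
st=env.read_state();im=viewer.camera('wrist');cv2.imwrite(f'pics/e.png',im);pickle.dump(st,open(f'e.pkl','wb'));print(st['time_s'],st['tool_pos'],st['force'],st['wrist_torque'],st['width'])
cv2.imwrite('pics/e_side.png',viewer.camera('side'))
cv2.imwrite('pics/e_z.png',cv2.resize(im[40:320,220:420],None,fx=3,fy=3,interpolation=cv2.INTER_CUBIC)[:600])
E
```

```text
False [0.80316462 0.16311807 0.25042449]
6.5917 49.240155823059894 [-2.29580296  1.91936136  3.95635185] [561.48205133 180.93946745 103.16681624]
7.7583 [561.28190451 180.65944018 204.28338372] [ 0.19262508 -0.74132071 -1.95680219] [-0.03535616 -0.05101947 -0.00880557] 49.57373525006634
```

View pics/e.png

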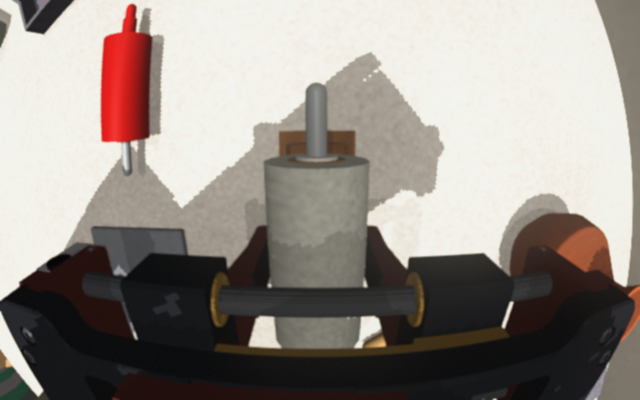

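View pics/e_side.png

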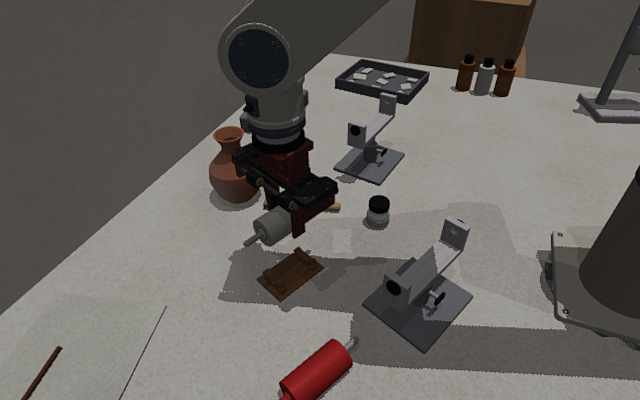

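```bash
python3 - <<'E'
from station import viewer
from h import *
P=viewer.camera_params('wrist')
st={'orientation':np.array([0,0,0,1.]),'tool_pos':np.zeros(3)}
im=cv2.imread('pics/e.png')
for v in (84,90,100,110,120,130,140): print(v,im[v,304:330].mean(1).astype(int))
for c in [(316,83),(316.5,120),(316.7,150)]: print(c,onz(ray('wrist',P,*c,st),61))
print(proj('wrist',P,[86,0,61],st),proj('wrist',P,[86,0,64],st))
E
```

```text
84 [237 238 240 239 234 212 177 147 129 120 120 117 118 117 120 123 134 157
 179 190 189 178 160 154 155 155]
90 [229 196 139 106 108 113 116 120 124 128 133 138 138 135 133 127 124 123
 119 115 112 112 124 142 150 150]
100 [206 156 111 103 108 113 116 117 122 127 132 140 142 140 136 130 125 120
 118 115 110 109 115 131 144 148]
110 [147 124 103 101 105 109 114 117 119 124 130 137 141 139 135 128 123 119
 115 113 109 105 113 132 149 155]
120 [141 120 102  98 103 108 110 114 117 121 126 134 137 137 132 126 122 119
 114 112 107 103 111 130 145 150]
130 [117 103  93  95 100 105 110 112 116 119 124 130 134 134 131 125 120 116
 114 111 105 100  96  98 102 106]
140 [ 78  77  85  91  98 103 108 110 113 117 122 127 132 132 129 124 119 115
 112 109 105 100  87  72  63  60]
(316, 83) [85.42978234  0.14426883 61.        ]
(316.5, 120) [68.40985757  0.32543107 61.        ]
(316.7, 150) [54.58623918  0.38036255 61.        ]
(np.float64(315.67655991412346), np.float64(81.77137961890197)) (np.float64(315.7006319922454), np.float64(82.45746160511261))
```

```bash
cat >> h.py <<'E'
YAW=-10.1
dd=np.array([np.sin(np.radians(-YAW)),np.cos(np.radians(-YAW)),0]);mouth=np.array([541.,-145.,139.5]);up=np.array([0,0,1.])
TIP=np.array([85.5,0.2,61.])
def tcp(tip,tilt):
    q=quat(YAW,tilt);return tip-R.from_quat(q).as_matrix()@TIP,q
def axpose(s,tilt,dz=0,dx=0,m=mouth):
    """free rod tip position s mm along tilted axis past the mid-cup point"""
    q=quat(YAW,tilt);a=R.from_quat(q).as_matrix();return tcp(m+4*dd+s*a[:,0]+dz*up+dx*a[:,1],tilt)
E
python3 - <<'E'
from station import env,viewer
from h import *
import pickle
for a in [(-24,10,45),(-24,10,0),(22,10,0)]: print(axpose(*a)[0],env.ik(*axpose(*a)))
env.move_l([561.3,180.7,290],rate=250)
env.reach(*axpose(-24,10,45))
env.hold(0.2)
st=env.read_state();im=viewer.camera('wrist');cv2.imwrite('pics/f.png',im);pickle.dump(st,open('f.pkl','wb'));print(st)
cv2.imwrite('pics/f_side.png',viewer.camera('side'))
E
```

```text
[ 524.45122012 -236.76385268  263.58774839] [-0.37681007  0.39247371  1.79296703 -0.21357232  0.93207953 -0.07495823]
[ 524.45122012 -236.76385268  218.58774839] [-0.37681007  0.455674    1.82026161 -0.22976708  0.84379311 -0.04931942]
[ 532.39553565 -192.16471991  210.59993222] [-0.2974592   0.45971266  1.8384004  -0.23446659  0.83598572  0.03576275]
{'time_s': 10.1333, 'qpos': array([-0.37536419,  0.39237955,  1.79288226, -0.21346908,  0.932042  ,
       -0.07479182]), 'dq': array([-2.61240211e-03, -1.50606176e-03,  2.43418757e-04, -1.60140522e-03,
       -4.21739122e-05, -1.49257806e-03]), 'tau': array([-7.73780490e-02, -5.09913683e+01, -2.53672886e+01, -5.63462097e-01,
       -3.78479564e-02,  8.16702004e-05]), 'tool_pos': array([ 524.85516706, -236.00863905,  263.669163  ]), 'orientation': array([ 0.7633034 ,  0.64013719, -0.0666802 ,  0.05608965]), 'force': array([-0.23877201,  0.46049147, -3.06896303]), 'wrist_torque': array([ 0.09865455, -0.05301722, -0.01174999]), 'width': 49.64816388115009}
```

View pics/f.png

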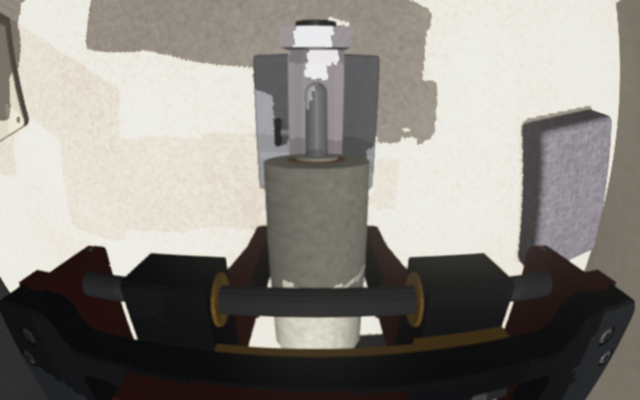

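View pics/f_side.png

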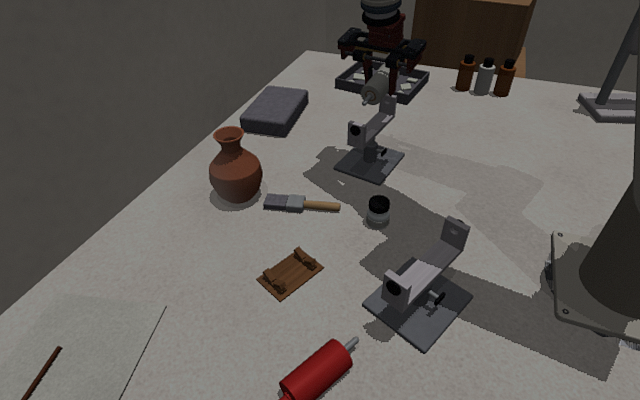

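```bash
python3 - <<'E'
from station import env,viewer
from h import *
import pickle
def rep(t):
    s=env.read_state();f=s['force'];print(t,round(s['time_s'],2),'f along d %.2f x %.2f z %.2f'%(f@dd,f@np.array([dd[1],-dd[0],0]),f[2]),'T',s['wrist_torque'].round(2),(s['tool_pos']).round(1))
print(env.move_l(*axpose(-24,10,0),rate=90,f_stop=8));rep('down')
print(env.move_l(*axpose(-8,10,0),rate=40,f_stop=6));env.hold(.15);rep('s-8')
cv2.imwrite('pics/g.png',viewer.camera('wrist'));cv2.imwrite('pics/g_side.png',cv2.resize(viewer.camera('side')[60:200,320:460],None,fx=4,fy=4,interpolation=cv2.INTER_CUBIC))
print(env.move_l(*axpose(2,10,0),rate=25,f_stop=4));env.hold(.15);rep('s2')
E
```

```text
False
down 10.88 f along d 1.23 x -0.04 z -1.88 T [ 0.27 -0.2   0.05] [ 524.4 -236.4  217.9]
False
s-8 11.58 f along d 0.26 x -0.20 z -1.79 T [ 0.11 -0.07 -0.02] [ 527.2 -221.4  215.9]
False
s2 12.38 f along d -1.63 x -0.68 z -2.71 T [-0.26  0.03 -0.02] [ 528.9 -211.7  214.1]
```

View pics/g.png

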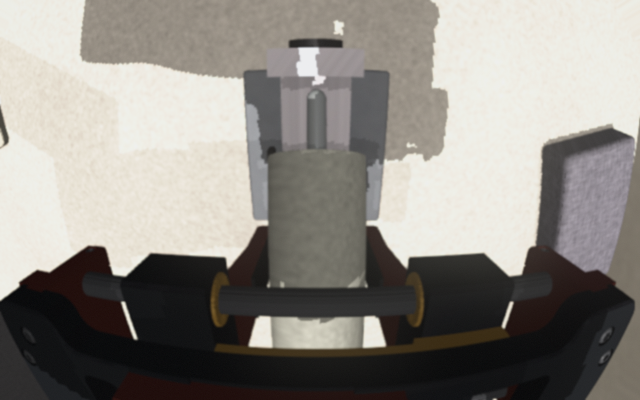

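View pics/g_side.png

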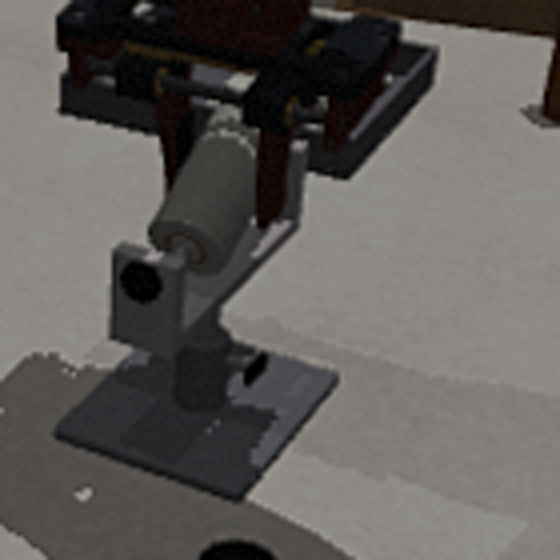

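```bash
python3 - <<'E'
from station import env,viewer
from h import *
P=viewer.camera_params('wrist');st={'orientation':np.array([0,0,0,1.]),'tool_pos':np.zeros(3)}
for ph in (-4,0,4,8,12,16):
    c,s=np.cos(np.radians(ph)),np.sin(np.radians(ph))
    g=lambda x,z:(x*c-z*s,0,61+x*s+z*c)   # z down(tool); local z
    print(ph,[tuple(np.round(proj('wrist',P,g(*p),st),1))[1] for p in [(86,0),(50,-25),(50,0),(50,-5)]])
cv2.imwrite('pics/h.png',viewer.camera('wrist'));im=cv2.imread('pics/h.png')
a=[cv2.resize(x[60:200,250:390],None,fx=3,fy=3,interpolation=cv2.INTER_CUBIC) for x in (cv2.imread('pics/f.png'),cv2.imread('pics/g.png'))]
b=cv2.resize(im[60:200,250:390],None,fx=3,fy=3,interpolation=cv2.INTER_CUBIC)
cv2.imwrite('pics/hh.png',np.hstack(a)[:,:840][:,:800]);cv2.imwrite('pics/hb.png',b)
E
```

```text
-4 [np.float64(81.0), np.float64(176.0), np.float64(161.5), np.float64(164.0)]
0 [np.float64(82.0), np.float64(169.5), np.float64(160.1), np.float64(161.7)]
4 [np.float64(83.7), np.float64(163.9), np.float64(159.3), np.float64(160.1)]
8 [np.float64(86.2), np.float64(159.1), np.float64(159.0), np.float64(159.0)]
12 [np.float64(89.3), np.float64(155.2), np.float64(159.2), np.float64(158.5)]
16 [np.float64(92.9), np.float64(152.1), np.float64(159.9), np.float64(158.6)]
```

View pics/hh.png

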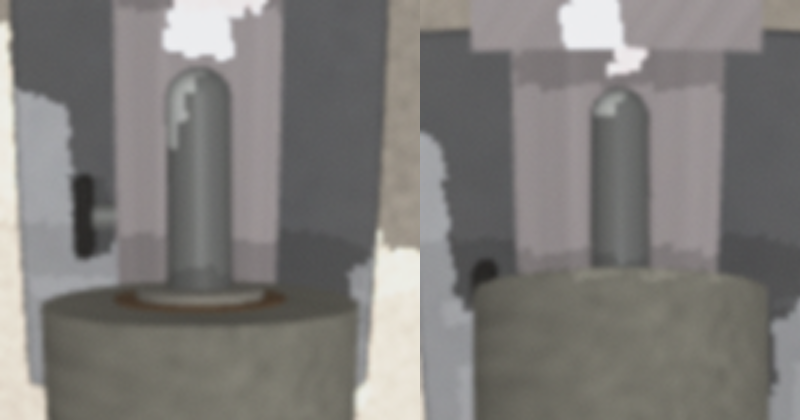

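View pics/hb.png

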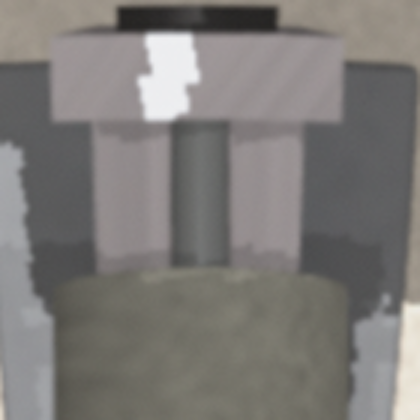

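```bash
cat >> h.py <<'E'
def shot(n):
    import pickle
    from station import env,viewer
    s=env.read_state();im=viewer.camera('wrist');cv2.imwrite(f'pics/{n}.png',im);pickle.dump(s,open(f'{n}.pkl','wb'));rep(n);return im
def rep(t):
    from station import env
    s=env.read_state();f=s['force'];M=R.from_quat(s['orientation']).as_matrix();print(t,round(s['time_s'],2),'f along d %.2f x %.2f z %.2f'%(f@dd,f@np.array([dd[1],-dd[0],0]),f[2]),'Ttool',(M.T@s['wrist_torque']).round(2),(s['tool_pos']).round(1))
E
python3 - <<'E'
from station import env,viewer
from h import *
print(env.move_l(*axpose(-18,10,0),rate=60,f_stop=8));a=shot('i0')
print(env.move_l(*axpose(-18,10,40),rate=100));b=shot('i1');env.hold(.3);c=shot('i2')
cv2.imwrite('pics/ii.png',np.hstack([cv2.resize(x[60:200,255:375],None,fx=2.2,fy=2.2,interpolation=cv2.INTER_CUBIC) for x in (a,b,c)]))
E
```

```text
False
i0 12.97 f along d 0.07 x 0.90 z -1.97 Ttool [-0.1   0.11  0.  ] [ 525.3 -231.1  217.5]
False
i1 13.57 f along d 0.37 x -0.89 z -1.56 Ttool [-0.07  0.09  0.04] [ 525.2 -230.7  257.2]
i2 13.92 f along d 0.74 x 1.15 z -2.37 Ttool [-0.06  0.1  -0.06] [ 525.4 -230.9  257.1]
```

View pics/ii.png

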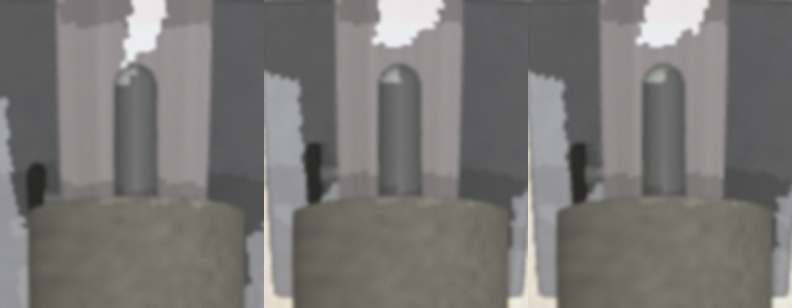

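```bash
python3 - <<'E'
from station import viewer
from h import *
import pickle
S=viewer.camera_params('side');P=viewer.camera_params('wrist');T=viewer.camera_params('top');st=pickle.load(open('c0.pkl','rb'))
xd=np.array([dd[1],-dd[0],0]);c=mouth-75*dd
for y in (-75,-87):
  for x in (-20,20):
    p=c+y*dd+x*xd;p[2]=152.5;print(y,x,'side',np.round(proj('side',S,p),1),'c0',np.round(proj('wrist',P,p,st),1),'top',np.round(proj('top',T,p),1))
z=lambda n,x,y,w,h,k:cv2.resize(cv2.imread(f'pics/{n}.png')[y:y+h,x:x+w],None,fx=k,fy=k,interpolation=cv2.INTER_CUBIC)
cv2.imwrite('pics/j.png',np.hstack([z('c0',260,60,100,100,3.8),z('a_side',340,80,100,100,3.8)]))
E
```

```text
-75 -20 side [394.5  98.1] c0 [289.8 108.9] top [467.1 228.8]
-75 20 side [379.4  94.4] c0 [338.3 109.5] top [470.1 211. ]
-87 -20 side [396.5  96.2] c0 [289.7 123.3] top [472.5 229.9]
-87 20 side [381.5  92.5] c0 [338.  123.9] top [475.4 212.1]
```

View pics/j.png

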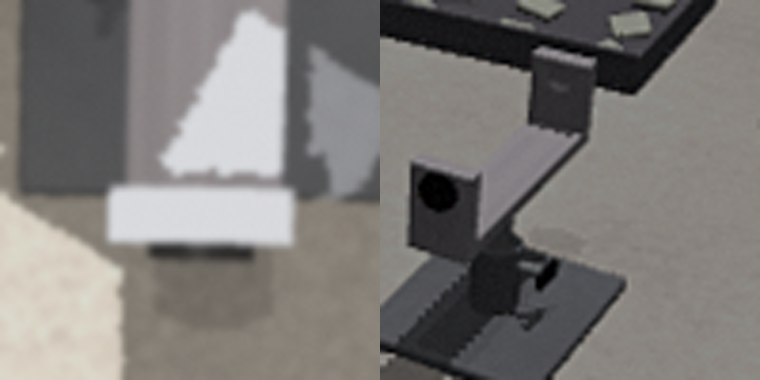

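```bash
python3 - <<'E'
from station import viewer
from h import *
z=lambda im,x,y,w,h,k:cv2.resize(im[y:y+h,x:x+w],None,fx=k,fy=k,interpolation=cv2.INTER_CUBIC)
s=viewer.camera('side');cv2.imwrite('pics/k_side.png',s);t=viewer.camera('top');cv2.imwrite('pics/k_top.png',t)
cv2.imwrite('pics/k.png',np.hstack([z(cv2.imread('pics/i2.png'),255,75,120,130,3),z(s,330,60,120,130,3)]))
im=cv2.imread('pics/i2.png')
print(im[82:96,316].mean(1).astype(int),im[140:165,316].mean(1).astype(int))
for v in (95,110,125,140): print(v,im[v,300:334].mean(1).astype(int))
for v in (160,180): print(v,im[v,255:275].mean(1).astype(int),im[v,358:376].mean(1).astype(int))
im=cv2.imread('pics/f.png')
for v in (95,140,180): print(v,im[v,300:334].mean(1).astype(int),im[v,255:275].mean(1).astype(int),im[v,358:376].mean(1).astype(int))
E
```

```text
[152 147 149 149 148 144 132 116 119 133 144 154 163 163] [114 115 115 113 112 109 106 102 103 109 117 119 113 113 113 113 113 113
 112 111 111 108 110 108 109]
95 [140 142 143 147 149 148 141 130 124 133 146 156 163 167 171 172 163 139
 117 107 103 102  99  95 100 117 135 144 148 148 147 146 146 146]
110 [140 140 143 147 149 144 125  98  86  88  94  96 100 103 106 110 111 111
 110 107 105 104 100  96  93 100 117 137 146 146 145 145 146 145]
125 [139 141 143 145 148 142 122  95  84  89  93  95 100 104 106 111 113 113
 111 107 105 103 100  97  94  97 115 135 143 143 145 143 145 144]
140 [126 131 131 129 129 126 112  93  85  87  92  96  99 103 107 110 114 113
 111 108 105 102 100  97  93  93 101 114 121 121 122 122 122 125]
160 [221 209 173 143 143 149 151 153 156 157 161 158 138 104  85  85  87  88
  91  91] [105 104 104 102 100  99  96  89  84  98 128 145 149 153 155 152 147 161]
180 [224 221 208 176 148 143 146 149 149 149 148 143 123  97  87  87  91  92
  95  97] [109 109 109 107 104 100 100 107 122 138 149 154 157 156 153 154 177 206]
95 [141 143 145 145 136 126 130 142 156 163 162 142 119 111 117 124 127 124
 119 114 110 106 104 102  97  95 106 126 142 146 146 146 146 148] [161 155 163 164 166 165 164 164 163 163 163 163 160 157 152 148 129 106
  92  90] [94 93 94 94 94 94 94 96 95 95 96 97 96 96 93 95 95 92]
140 [117 121 122 124 119 105  90  84  89  94  99 101 104 108 112 120 125 125
 119 115 109 106 103  99  96  92  93 105 118 125 126 126 130 136] [210 181 148 143 148 148 150 149 149 149 149 149 148 149 149 150 151 150
 138 102] [ 80  82  81  82  81  82  83  85  88  90  90  92  94  94  93  94 111 160]
180 [112 112 111 110 109 108 106 105 105 107 109 111 112 113 113 114 114 115
 114 114 117 116 116 115 116 116 116 116 115 117 119 119 119 117] [220 218 211 190 161 147 148 150 140 115  94  85  84  85  86  88  90  89
  91  92] [110 110 109 108 106 106 105 105 104 106 116 134 144 145 170 210 226 227]
```

View pics/k.png

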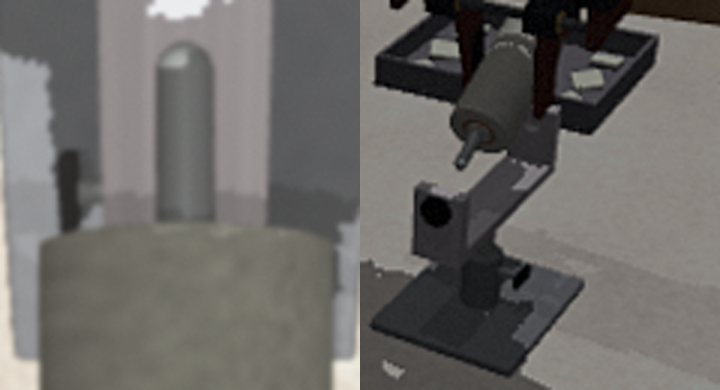

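```bash
python3 - <<'E'
from station import viewer
from h import *
import pickle
z=lambda im,x,y,w,h,k:cv2.resize(im[y:y+h,x:x+w],None,fx=k,fy=k,interpolation=cv2.INTER_CUBIC)
cv2.imwrite('pics/l.png',np.hstack([z(cv2.imread('pics/f_side.png'),345,80,50,50,8),z(cv2.imread('pics/k_side.png'),345,80,50,50,8)]))
S=viewer.camera_params('side');P=viewer.camera_params('wrist')
st=pickle.load(open('f.pkl','rb'))
W=R.from_quat(st['orientation']).as_matrix()
p=st['tool_pos']+W@np.array([85.5,.2,61]);print('f expected side',proj('side',S,p),'wrist',proj('wrist',P,p,st))
st=pickle.load(open('i2.pkl','rb'));W=R.from_quat(st['orientation']).as_matrix()
for ph in (0,4,8,12,16):
    c,s=np.cos(np.radians(ph)),np.sin(np.radians(ph));p=st['tool_pos']+W@np.array([85.5*c,.2,61+85.5*s]);print(ph,proj('side',S,p),proj('wrist',P,p,st)[1])
E
```

```text
f expected side (np.float64(362.78644644486826), np.float64(104.44523697984623)) wrist (np.float64(316.7578760902089), np.float64(83.02960349275213))
0 (np.float64(361.7128414549791), np.float64(108.21852769345244)) 83.02960349275216
4 (np.float64(361.84011840147076), np.float64(110.40609312901111)) 84.75016581831967
8 (np.float64(362.0535035204729), np.float64(112.4531084533039)) 87.16340799818849
12 (np.float64(362.35045800203716), np.float64(114.35066725160955)) 90.18584649123125
16 (np.float64(362.7280127569115), np.float64(116.0910502832124)) 93.74533599738778
```

View pics/l.png

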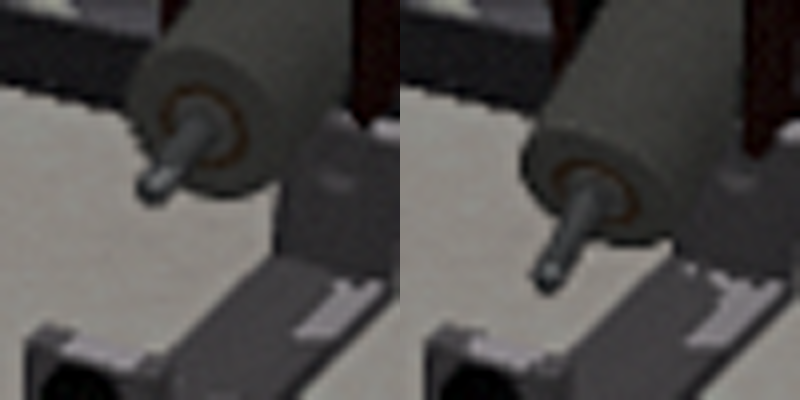

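```bash
python3 - <<'E'
from station import viewer
from h import *
import pickle
S=viewer.camera_params('side');P=viewer.camera_params('wrist')
def tt(n,wp,sp):
    st=pickle.load(open(n+'.pkl','rb'));W=R.from_quat(st['orientation']).as_matrix()
    p,e=tri([ray('wrist',P,*wp,st),ray('side',S,*sp)]);print(n,'tip in tool',W.T@(p-st['tool_pos']),e)
tt('f',(316,83),(363.8,105));tt('i2',(316,88.5),(363.1,116.5));tt('i2',(316,88.5),(363.1,115.9))
tt('f',(316,83),(363.2,104.5))
E
```

```text
f tip in tool [85.21979219 -1.00195254 62.31147201] [np.float64(0.9585768077562453), np.float64(0.958576807756364)]
i2 tip in tool [84.53408103 -0.9900954  83.67932509] [np.float64(0.8694197248403838), np.float64(0.8694197248403965)]
i2 tip in tool [84.40335398 -0.97891723 82.12769617] [np.float64(0.8621373785152735), np.float64(0.8621373785151729)]
f tip in tool [85.38508489 -0.40813181 61.05163876] [np.float64(0.2987483582656181), np.float64(0.29874835826545715)]
```

```bash
cat >> h.py <<'E'
PHI=14.4;TIP=np.array([84.8,0.2,82.2])
def spose(tip,th):
    """tip: world position the FREE rod tip would have; th: spindle tilt"""
    q=quat(YAW,th-PHI);return tip-R.from_quat(q).as_matrix()@TIP,q
def ax(th):
    return R.from_quat(quat(YAW,th)).as_matrix()[:,0]
def axpose(s,th,dz=0,dx=0):
    return spose(mouth+4*dd+s*ax(th)+dz*up+dx*np.array([dd[1],-dd[0],0]),th)
def strip(ims,fn,x=255,y=65,w=120,h=130,k=2.2):
    cv2.imwrite(fn,np.hstack([cv2.resize(i[y:y+h,x:x+w],None,fx=k,fy=k,interpolation=cv2.INTER_CUBIC) for i in ims]))
E
python3 - <<'E'
from station import env,viewer
from h import *
print(env.move_l(*axpose(-24,10,40),rate=100));env.hold(.1);a=shot('m0')
print(env.move_l(*axpose(-24,10,0),rate=60,f_stop=6));env.hold(.1);b=shot('m1')
s1=viewer.camera('side')
print(env.move_l(*axpose(-9,10,0),rate=40,f_stop=5));env.hold(.1);c=shot('m2')
s2=viewer.camera('side')
strip([a,b,c],'pics/m.png')
cv2.imwrite('pics/ms.png',np.hstack([cv2.resize(s[60:140,340:430],None,fx=4.4,fy=4.4,interpolation=cv2.INTER_CUBIC) for s in (s1,s2)]))
E
```

```text
False
m0 14.58 f along d -0.38 x -0.24 z -1.25 Ttool [-0.08 -0.05  0.03] [ 521.3 -252.8  258.9]
True
m1 15.28 f along d 0.20 x 0.07 z -2.14 Ttool [-0.06 -0.12 -0.03] [ 520.9 -253.   226.3]
True
m2 15.77 f along d 5.42 x 0.75 z 2.21 Ttool [-0.21  0.71 -0.04] [ 522.4 -247.3  222.9]
```

View pics/m.png

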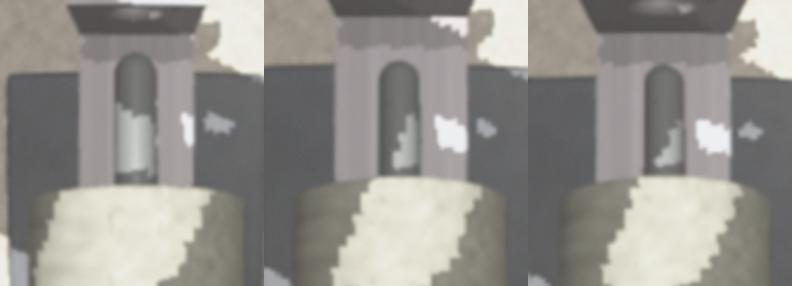

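View pics/ms.png

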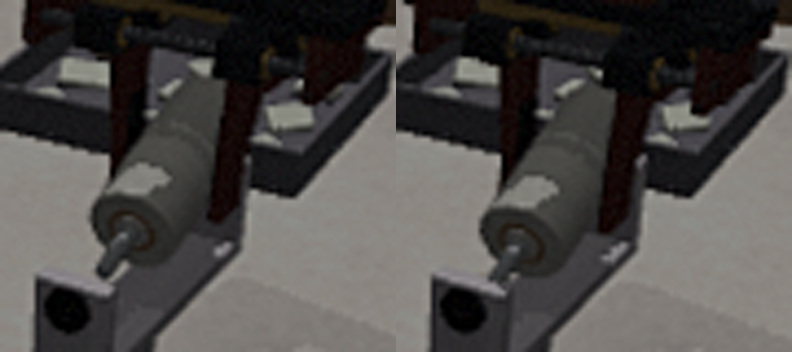

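```bash
python3 - <<'E'
from station import env,viewer
from h import *
p=env.read_state()['tool_pos']
env.move_l(list(p[:2])+[p[2]+12],rate=60)
env.move_l(*axpose(-10,10,42),rate=100);env.hold(.15);a=shot('n');s=viewer.camera('side');cv2.imwrite('pics/n_side.png',s)
cv2.imwrite('pics/nn.png',np.hstack([cv2.resize(a[70:170,265:365],None,fx=4,fy=4,interpolation=cv2.INTER_CUBIC),cv2.resize(s[80:130,345:395],None,fx=8,fy=8,interpolation=cv2.INTER_CUBIC)]))
E
```

```text
n 16.77 f along d -0.04 x -1.16 z -2.04 Ttool [-0.07 -0.16  0.01] [ 523.5 -240.1  258.2]
```

View pics/nn.png

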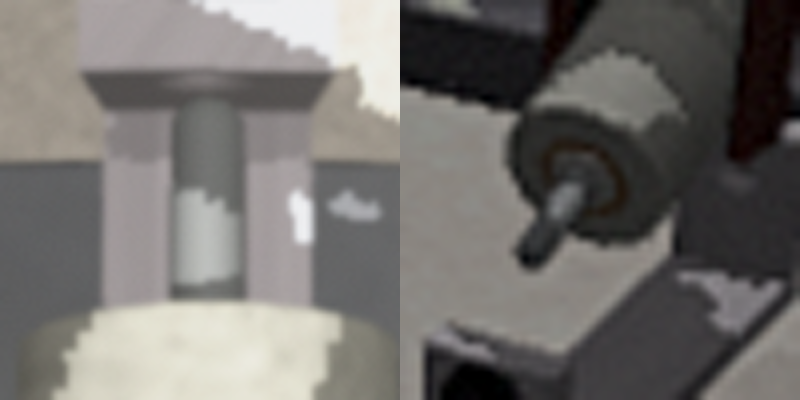

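```bash
python3 - <<'E'
from station import viewer
from h import *
import pickle
a=cv2.imread('pics/n.png');c=a[85:110,300:335]
c=cv2.normalize(c.astype(float).clip(60,150),None,0,255,cv2.NORM_MINMAX).astype('uint8')
s=cv2.imread('pics/n_side.png')[95:125,345:380];s=cv2.normalize(s.astype(float).clip(10,120),None,0,255,cv2.NORM_MINMAX).astype('uint8')
f=cv2.imread('pics/f_side.png')[90:120,345:380];f=cv2.normalize(f.astype(float).clip(10,120),None,0,255,cv2.NORM_MINMAX).astype('uint8')
cv2.imwrite('pics/o.png',np.hstack([cv2.resize(c,(350,250),interpolation=cv2.INTER_CUBIC)[:,50:],cv2.resize(s,(250,250),interpolation=cv2.INTER_CUBIC),cv2.resize(f,(250,250),interpolation=cv2.INTER_CUBIC)]))
for col in (313,316,319): print(a[85:105,col].mean(1).astype(int))
for v in (105,120,135): print(v,a[v,300:334].mean(1).astype(int))
E
```

```text
[162 149 124 114 118 117 107  95  85  85  91  98 103 107 109 109 109 108
 109 109]
[160 146 124 117 121 120 109 100  90  93 102 107 110 113 114 116 116 116
 116 116]
[161 150 129 111 112 111 104  94  85  88  98 107 110 112 111 114 116 113
 115 114]
105 [127 127 128 129 130 135 133 119  97  90  95 100 105 108 109 113 115 116
 115 114 113 109 108 103 101 106 118 130 135 134 135 134 133 135]
120 [152 151 152 154 158 158 149 132 129 142 156 167 174 180 183 178 159 148
 155 161 152 126 107 102  98 103 126 149 158 159 158 159 158 159]
135 [151 151 152 154 157 157 147 132 129 143 156 167 173 179 183 187 189 188
 185 180 175 167 159 148 135 124 128 147 157 159 159 158 158 159]
```

View pics/o.png

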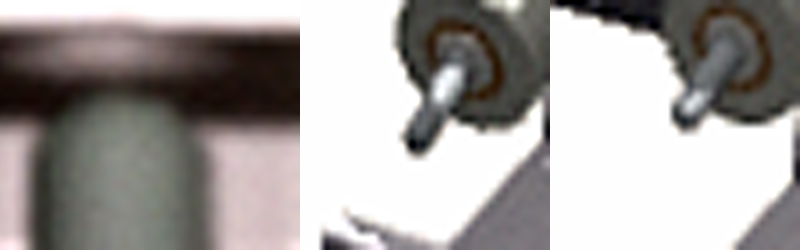

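```bash
python3 - <<'E'
from station import viewer
from h import *
import pickle
S=viewer.camera_params('side');P=viewer.camera_params('wrist')
st=pickle.load(open('n.pkl','rb'));W=R.from_quat(st['orientation']).as_matrix()
for sp in [(360.3,112.1),(360.3,112.7),(361,112.1)]:
    p,e=tri([ray('wrist',P,316.7,93.3,st),ray('side',S,*sp)]);print(W.T@(p-st['tool_pos']),e,p)
t0={'orientation':np.array([0,0,0,1.]),'tool_pos':np.zeros(3)}
for ph in (14,16,18,20,22):
    c,s=np.cos(np.radians(ph)),np.sin(np.radians(ph))
    for dx in (0,2): print(ph,dx,'tip',np.round(proj('wrist',P,(85.5*c+dx,0.2,61+85.5*s),t0)[1],1),'rim',np.round(proj('wrist',P,(50*c+25*s+dx,0.2,61+50*s-25*c),t0)[1],1),'side',np.round(proj('side',S,st['tool_pos']+W@np.array([85.5*c+dx,0.2,61+85.5*s])),1))
E
```

```text
[82.49565268  0.23456783 89.2131032 ] [np.float64(0.013849574150461542), np.float64(0.013849574150541343)] [ 539.35097449 -152.39083975  175.62664722]
[82.55872771  0.16244821 90.56738409] [np.float64(0.09279039312842301), np.float64(0.0927903931283365)] [ 539.30826321 -152.21354786  174.28128491]
[82.17384593 -0.45149067 89.07167759] [np.float64(0.7671446470040352), np.float64(0.7671446470041142)] [ 538.61745874 -152.59712866  175.74342301]
14 0 tip 91.4 rim 152.9 side [360.5 108.9]
14 2 tip 87.6 rim 148.2 side [360.1 109.3]
16 0 tip 93.3 rim 151.4 side [360.6 110.1]
16 2 tip 89.6 rim 146.8 side [360.1 110.4]
18 0 tip 95.2 rim 150.2 side [360.6 111.1]
18 2 tip 91.6 rim 145.6 side [360.2 111.5]
20 0 tip 97.3 rim 149.1 side [360.7 112.2]
20 2 tip 93.7 rim 144.6 side [360.3 112.5]
22 0 tip 99.5 rim 148.2 side [360.8 113.2]
22 2 tip 96.0 rim 143.7 side [360.4 113.5]
```

```bash
cat >> h.py <<'E'
PHI=19.5;TIP=np.array([82.6,0.2,89.5])
E
python3 - <<'E'
from station import env,viewer
from h import *
for a in [(-10,10),(22,10),(22,0),(4,0)]: print(env.ik(*axpose(*a)) is not None)
env.move_l(*axpose(-10,10,42),rate=80);env.hold(.1);a=shot('p0')
print(env.move_l(*axpose(-10,10,0),rate=60,f_stop=5));env.hold(.15);b=shot('p1')
s1=viewer.camera('side')
strip([a,b],'pics/p.png')
cv2.imwrite('pics/ps.png',cv2.resize(s1[60:140,330:430],None,fx=6,fy=6,interpolation=cv2.INTER_CUBIC))
E
```

```text
True
True
True
True
p0 17.23 f along d 0.74 x 0.60 z -2.46 Ttool [-0.11 -0.14 -0.01] [ 522.7 -245.3  257.7]
False
p1 18.27 f along d 0.61 x 0.05 z -1.98 Ttool [-0.09 -0.18 -0.05] [ 523.1 -245.6  216.3]
```

View pics/p.png

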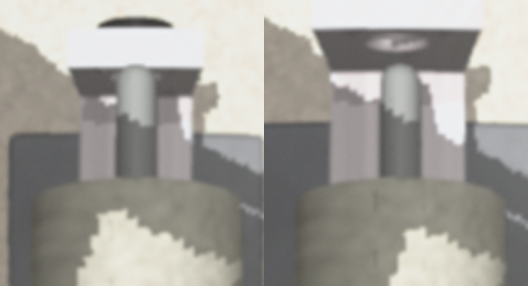

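View pics/ps.png

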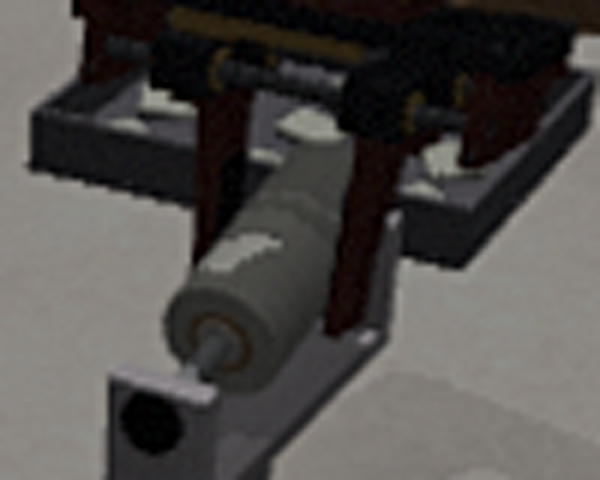

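```bash
python3 - <<'E'
from h import *
a=cv2.imread('pics/p1.png');c=a[70:115,280:350];cv2.imwrite('pics/q.png',cv2.resize(c,None,fx=10,fy=10,interpolation=cv2.INTER_CUBIC))
E
```

```text
(no output)
```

View pics/q.png

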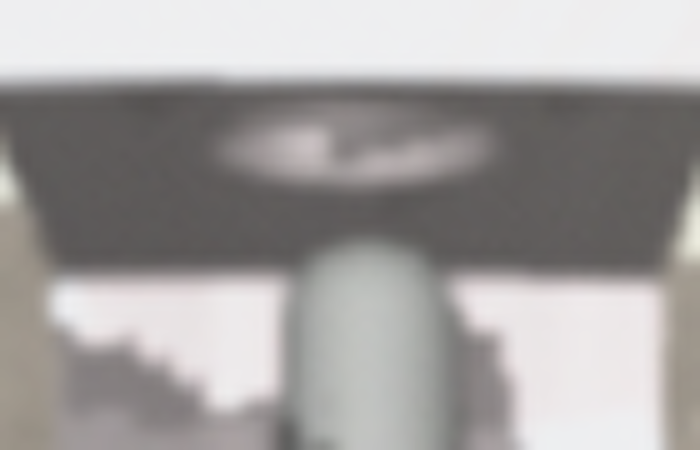

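```bash
python3 - <<'E'
from station import viewer
from h import *
import pickle
P=viewer.camera_params('wrist');st=pickle.load(open('p1.pkl','rb'))
print(proj('wrist',P,mouth,st),[proj('wrist',P,mouth+k*up,st)[1] for k in (8.5,-8.5,2)],[proj('wrist',P,mouth+k*dd,st)[1] for k in (2,)])
W=R.from_quat(st['orientation']).as_matrix();p=st['tool_pos']+W@TIP;print(p,p-mouth,proj('wrist',P,p,st))
c=mouth+13*up;x=np.array([dd[1],-dd[0],0]);print('topedge',proj('wrist',P,c,st),'cheek bottom',proj('wrist',P,mouth-35*up,st))
E
```

```text
(np.float64(315.9582628934182), np.float64(83.59294746808366)) [np.float64(79.41381840157123), np.float64(87.3974919204143), np.float64(82.64524704261859)] [np.float64(80.18394772387217)]
[ 540.25397274 -150.95598062  141.66270433] [-0.74602726 -5.95598062  2.16270433] (np.float64(316.5459064929449), np.float64(93.02218117835208))
topedge (np.float64(315.90559554701167), np.float64(77.03086487652452)) cheek bottom (np.float64(316.0685005045138), np.float64(97.3297161981147))
```

```bash
python3 - <<'E'
from station import env,viewer
from h import *
print(env.move_l(*axpose(-10,10,0,-.7),rate=20));env.hold(.15);rep('a')
print(env.move_l(*axpose(-2,10,0,-.7),rate=25,f_stop=4));env.hold(.2);rep('b')
print(env.move_l(*axpose(3,10,0,-.7),rate=20,f_stop=4));env.hold(.2);a=shot('r1')
print(env.move_l(*axpose(7,10,0,-.7),rate=20,f_stop=5));env.hold(.2);b=shot('r2')
cv2.imwrite('pics/r.png',np.hstack([cv2.resize(c[70:150,280:350],None,fx=5,fy=5,interpolation=cv2.INTER_CUBIC) for c in (a,b)]))
E
```

```text
False
a 18.73 f along d 0.06 x 0.87 z -2.89 Ttool [-0.05 -0.15 -0.02] [ 522.2 -245.3  215.9]
False
b 19.39 f along d 0.33 x 0.40 z -1.71 Ttool [-0.05 -0.19 -0.01] [ 523.6 -237.7  214.5]
False
r1 20.04 f along d 1.37 x -1.02 z -1.49 Ttool [-0.08 -0.1   0.04] [ 524.5 -232.8  213.6]
False
r2 20.64 f along d -2.27 x 0.50 z -1.66 Ttool [-0.12 -0.47  0.01] [ 525.2 -229.   213. ]
```

View pics/r.png

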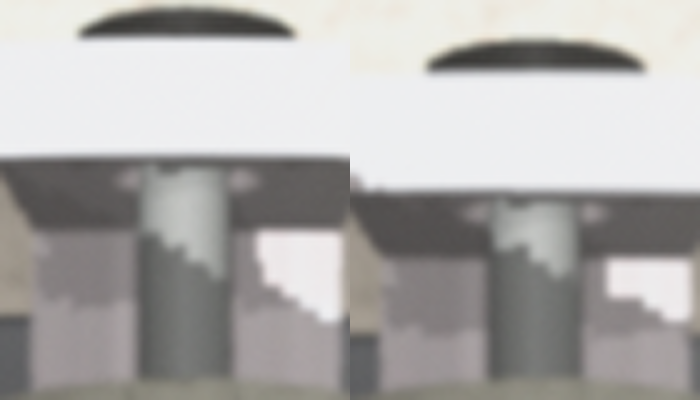

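```bash
python3 - <<'E'
from station import env,viewer
from h import *
ims=[]
for s in (14,20):
    print(env.move_l(*axpose(s,10,0,-.7),rate=25,f_stop=9));env.hold(.1);ims.append(shot(f's{s}'))
print(env.move_l(*axpose(22.5,10,0,-.7),rate=25,f_stop=5));env.hold(.1);ims.append(shot('s22'))
strip(ims,'pics/s.png')
cv2.imwrite('pics/ss.png',cv2.resize(viewer.camera('side')[60:140,330:430],None,fx=6,fy=6,interpolation=cv2.INTER_CUBIC))
E
```

```text
False
s14 21.23 f along d -4.40 x 1.69 z -1.72 Ttool [-0.11 -0.86 -0.07] [ 526.4 -222.2  211.8]
False
s20 21.77 f along d -7.39 x -0.20 z -1.26 Ttool [-0.04 -1.17 -0.06] [ 527.4 -216.7  210.7]
False
s22 22.17 f along d -7.19 x -0.58 z -0.32 Ttool [-0.06 -1.31 -0.09] [ 527.8 -214.5  210.3]
```

View pics/s.png

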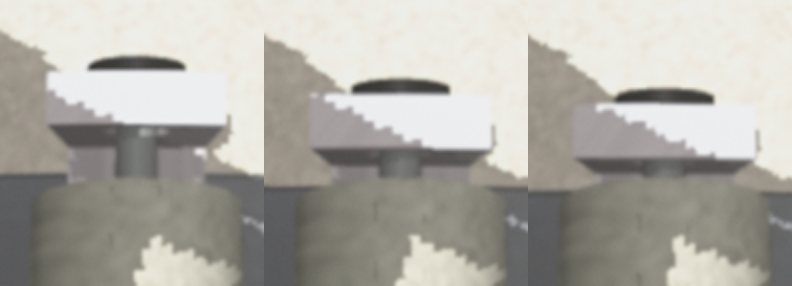

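View pics/ss.png

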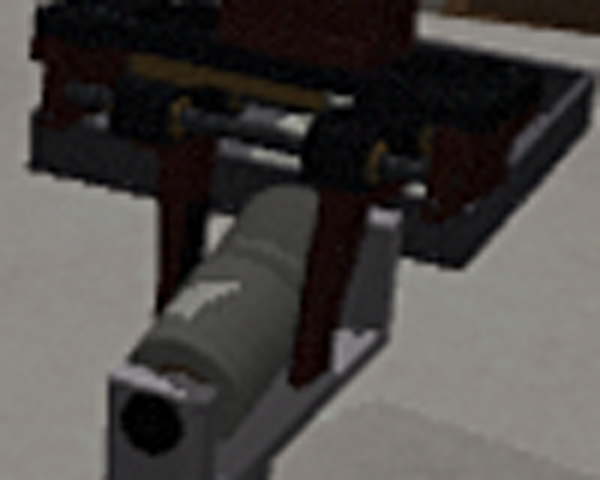

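```bash
cat >> h.py <<'E'
xd=np.array([dd[1],-dd[0],0])
def lpose(c,th,dz=0,dx=-.7):
    return spose(mouth+8*dd+(dz-4*np.tan(np.radians(th)))*up+dx*xd+c*ax(th),th)
E
python3 - <<'E'
from station import env,viewer
from h import *
ims=[]
env.move_l(*lpose(18.7,10),rate=20);rep('x')
for th in (6,3,0):
    r=env.move_l(*lpose(18.7,th),rate=25,f_stop=5);env.hold(.1);ims.append(shot(f't{th}'));print(th,r)
    if r: break
strip(ims,'pics/t.png')
cv2.imwrite('pics/ts.png',cv2.resize(viewer.camera('side')[60:140,330:430],None,fx=6,fy=6,interpolation=cv2.INTER_CUBIC))
E
```

```text
x 22.47 f along d -7.06 x -0.12 z -1.90 Ttool [ 0.01 -1.37 -0.03] [ 527.8 -214.2  210.3]
t6 23.05 f along d -7.78 x -0.25 z -0.98 Ttool [-0.02 -1.33 -0.08] [ 527.  -219.1  204.9]
6 False
t3 23.57 f along d -7.54 x -0.81 z -1.71 Ttool [ 0.04 -1.45 -0.08] [ 526.4 -222.4  200.6]
3 False
t0 24.08 f along d -6.53 x -0.04 z -1.71 Ttool [-0.   -1.47 -0.04] [ 525.9 -225.5  196.2]
0 False
```

View pics/t.png

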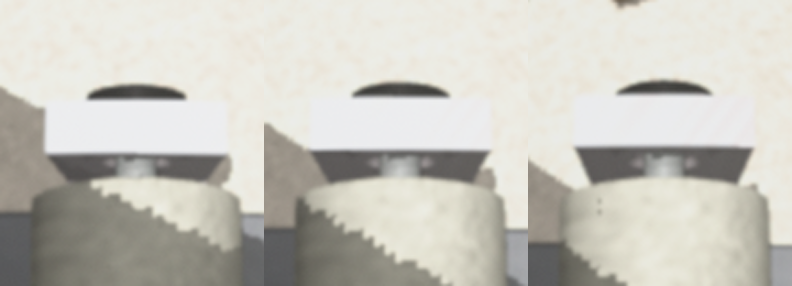

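View pics/ts.png

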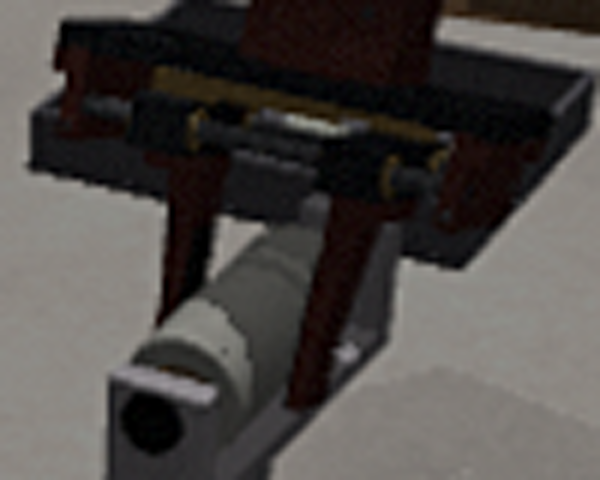

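```bash
python3 - <<'E'
from station import env,viewer
from h import *
S=viewer.camera_params('side');P=viewer.camera_params('wrist')
s=viewer.camera('side');w=viewer.camera('wrist');st=env.read_state()
k=8;x0,y0=340,80
c=cv2.resize(s[y0:y0+65,x0:x0+75],None,fx=k,fy=k,interpolation=cv2.INTER_CUBIC)
W=R.from_quat(st['orientation']).as_matrix();g=st['tool_pos']+W@np.array([2.,.2,61]);print('grasp pt',g,(g-mouth)@dd+75,(g-mouth)@xd)
C=np.array(S['pose'])[:3,3]
def sil(th,cam):
    a=ax(th);out=[]
    for y in np.linspace(-50,50,6):
        p=g+y*a;v=C-p;v-=v@a*a;D=np.linalg.norm(v);v/=D;n=np.cross(a,v);al=np.arccos(25/D)
        out.append([proj('side',S,p+25*(np.cos(al)*v+sg*np.sin(al)*n)) for sg in (1,-1)])
    return np.array(out)
for th,col in ((0,(0,255,0)),(-4,(0,0,255)),(4,(255,0,0))):
    o=sil(th,0)
    for j in (0,1): cv2.polylines(c,[np.int32(((o[:,j]-[x0,y0])+.5)*k-.5)],False,col,1)
cv2.imwrite('pics/u.png',cv2.convertScaleAbs(c,alpha=1.8))
E
```

```text
grasp pt [ 530.0581766  -203.66396424  139.37771397] 15.326308905570421 -0.48455258291395176
```

View pics/u.png

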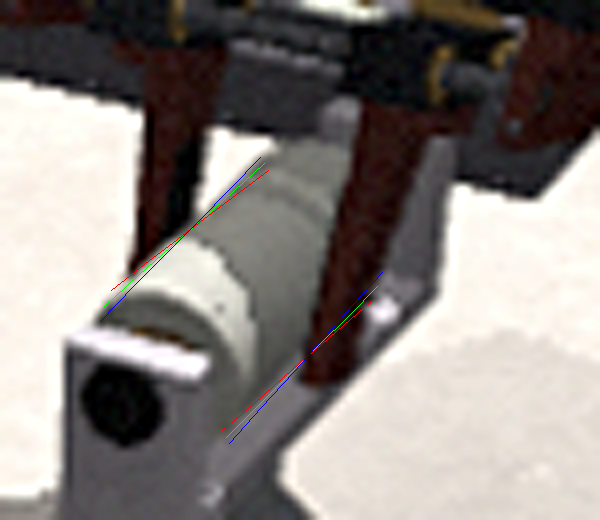

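```bash
python3 - <<'E'
from station import env,viewer
from h import *
S=viewer.camera_params('side')
s=np.mean([viewer.camera('side').astype(float) for _ in range(3)],0).astype(np.float32).mean(2);st=env.read_state()
W=R.from_quat(st['orientation']).as_matrix();g=st['tool_pos']+W@np.array([2.,.2,61]);C=np.array(S['pose'])[:3,3]
def pt(th,y):
    a=ax(th);p=g+y*a;v=C-p;v-=v@a*a;D=np.linalg.norm(v);v/=D;n=np.cross(a,v);al=np.arccos(25/D)
    o=[np.array(proj('side',S,p+25*(np.cos(al)*v+sg*np.sin(al)*n))) for sg in (1,-1)]
    return min(o,key=lambda q:q[0]) 
for y in (48,42,36,30,10,5,0,-5,-10,-20,-30,-40):
    p0=pt(0,y);t=pt(0,y+1)-p0;n=np.array([-t[1],t[0]]);n/=np.linalg.norm(n)
    if n[0]>0:n=-n   # outward (left)
    ds=np.arange(-4,5,.5);v=[cv2.getRectSubPix(s,(1,1),tuple(map(float,p0+d*n)))[0,0] for d in ds]
    off=[(pt(th,y)-p0)@n for th in (2,4)]
    print(y,p0.round(1),np.int32(v),'th2,4 off',np.round(off,2))
E
```

```text
48 [353.1 117.5] [ 49  43  42  42  43  43  46  56  78 107 127 137 139 137 136 135 136 136] th2,4 off [-0.49 -0.98]
42 [354.4 116.3] [ 46  46  45  43  44  47  52  73  97 120 130 135 137 137 136 135 135 134] th2,4 off [-0.42 -0.86]
36 [355.6 115.2] [ 45  44  45  46  59  76  92 101 107 106 107 115 129 139 139 137 135 136] th2,4 off [-0.36 -0.74]
30 [356.9 114.1] [ 48  60  74  90 108 125 130 121 105  69  33  21  67 106 130 135 138 140] th2,4 off [-0.3  -0.62]
10 [361.  110.4] [130 130 129 128 127 126 125 121 112  86  45  13   3   8  13  14  14  13] th2,4 off [-0.1  -0.22]
5 [362.  109.5] [132 131 130 129 130 126 122 113  91  57  28   8   1   3   7  12  14  15] th2,4 off [-0.06 -0.12]
0 [363.  108.6] [127 122 113 101  98  99  86  73  65  44  21   5   1   1   1   5   9  13] th2,4 off [-0.01 -0.03]
-5 [364.  107.7] [77 78 67 68 69 70 70 70 64 48 27 11  5  2  1  3  3  4] th2,4 off [0.04 0.07]
-10 [365.  106.9] [72 71 71 72 73 73 72 72 78 78 72 63 46 23  0  0  1  2] th2,4 off [0.09 0.17]
-20 [366.9 105.1] [ 74  74  75  74  73  71  69  68  71  90 116 141 134 123 102  66  28   3] th2,4 off [0.18 0.36]
-30 [368.9 103.4] [ 74  74  74  74  73  71  67  64  65  80 107 130 139 140 142 144 145 133] th2,4 off [0.28 0.54]
-40 [370.8 101.7] [ 68  64  62  65  65  65  66  67  69  78  98 120 134 138 138 137 138 141] th2,4 off [0.37 0.73]
```

```bash
python3 - <<'E'
from station import env,viewer
from h import *
print(env.move_l(*lpose(18.7,-1.8,dz=-.1),rate=20,f_stop=4));env.hold(.15);rep('lvl')
for c in (16,14,12.5,11):
    r=env.move_l(*lpose(c,-1.8,dz=-.1),rate=15,f_stop=3);env.hold(.15);rep(f'c{c} {r}')
    if r: break
E
```

```text
False
lvl 24.85 f along d -7.14 x 0.37 z -1.27 Ttool [ 0.03 -1.4  -0.05] [ 525.6 -227.2  193.4]
c16 False 25.33 f along d -6.94 x 0.14 z -2.09 Ttool [-0.   -1.32 -0.1 ] [ 525.2 -229.7  193.4]
c14 False 25.77 f along d -7.48 x -0.49 z -1.79 Ttool [-0.07 -1.21 -0.02] [ 524.9 -231.5  193.3]
c12.5 False 26.17 f along d -4.95 x 0.43 z -1.91 Ttool [-0.08 -1.1  -0.07] [ 524.6 -232.9  193.3]
c11 False 26.57 f along d -4.88 x -0.34 z 0.37 Ttool [-0.09 -0.73  0.07] [ 524.3 -234.   193.4]
```

```bash
python3 - <<'E'
from station import env,viewer
from h import *
F=[];T=[]
for i in range(8):
    env.hold(.03);s=env.read_state();F.append(s['force']);T.append(s['wrist_torque'])
F=np.mean(F,0);T=np.mean(T,0);print('d %.2f x %.2f z %.2f'%(F@dd,F@xd,F[2]),'T about xd %.2f d %.2f'%(T@xd,T@dd),s['tool_pos'],lpose(11,-1.8,dz=-.1)[0])
w=viewer.camera('wrist');s=viewer.camera('side');cv2.imwrite('pics/v_s.png',s)
cv2.imwrite('pics/v.png',np.hstack([cv2.resize(w[80:180,255:375],None,fx=3.5,fy=3.5,interpolation=cv2.INTER_CUBIC),cv2.convertScaleAbs(cv2.resize(s[80:130,340:400],(420,350),interpolation=cv2.INTER_CUBIC)[:,:380],alpha=1.8)]))
E
```

```text
d -4.23 x 0.21 z 0.96 T about xd -0.76 d -0.07 [ 524.35755631 -233.93350742  193.3515713 ] [ 524.24779896 -233.91421733  193.25303665]
```

View pics/v.png

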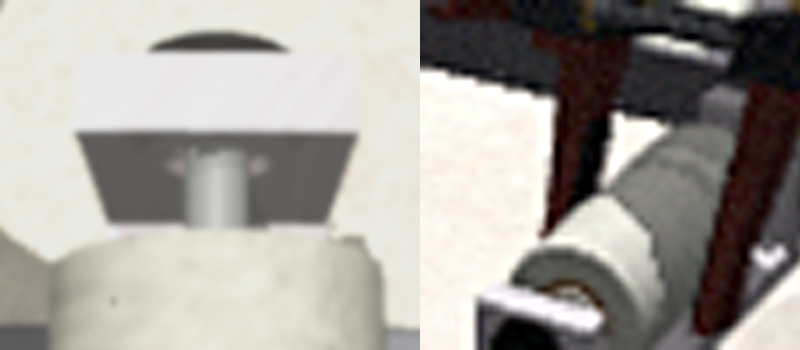

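```bash
cat >> h.py <<'E'
def avg(t,n=6):
    from station import env
    F=[];T=[]
    for i in range(n):
        env.hold(.03);s=env.read_state();F.append(s['force']);T.append(s['wrist_torque'])
    F=np.mean(F,0);T=np.mean(T,0);print(t,'%.2f'%s['time_s'],'d %.2f x %.2f z %.2f'%(F@dd,F@xd,F[2]),'Tx %.2f Td %.2f'%(T@xd,T@dd),s['tool_pos'].round(1));return F
E
python3 - <<'E'
from station import env,viewer
from h import *
env.move_l(*lpose(13.5,-1.8,dz=-.1),rate=20);avg('back')
env.move_l(*lpose(13.5,-1.0,dz=0),rate=20);avg('rot')
for c in (12,11,10):
    r=env.move_l(*lpose(c,-1.,dz=0),rate=15,f_stop=3.5);F=avg(f'c{c} {r}')
    if r or abs(F[2]+1.8)>1.8: break
E
```

```text
back 27.41 d -5.80 x 0.60 z -1.07 Tx -1.10 Td -0.18 [ 524.7 -231.8  193.1]
rot 27.86 d -5.95 x 0.74 z -1.24 Tx -1.12 Td -0.19 [ 524.9 -231.1  194.5]
c12 False 28.31 d -5.38 x 0.45 z -1.10 Tx -1.07 Td -0.19 [ 524.6 -232.5  194.4]
c11 False 28.76 d -5.10 x 0.80 z -1.82 Tx -1.00 Td -0.19 [ 524.4 -233.4  194.4]
c10 False 29.21 d -4.92 x 0.69 z -1.55 Tx -0.98 Td -0.25 [ 524.3 -234.4  194.5]
```

```bash
python3 - <<'E'
from station import env,viewer
from h import *
for c in (8.5,7.5,6.5,5.5,4.5):
    r=env.move_l(*lpose(c,-1.,dz=0),rate=15,f_stop=3.5);F=avg(f'c{c} {r}',4)
    if r or abs(F[2]+1.6)>1.8 or F@dd>-1.5: break
s=viewer.camera('side');w=viewer.camera('wrist');cv2.imwrite('pics/w.png',np.hstack([cv2.resize(w[80:180,255:375],None,fx=3.5,fy=3.5,interpolation=cv2.INTER_CUBIC),cv2.convertScaleAbs(cv2.resize(s[80:130,340:400],(420,350),interpolation=cv2.INTER_CUBIC)[:,:380],alpha=1.8)]))
E
```

```text
c8.5 False 29.59 d -4.50 x 1.33 z -1.58 Tx -0.96 Td -0.25 [ 524.  -235.7  194.6]
c7.5 False 29.98 d -4.62 x 1.41 z -1.83 Tx -0.92 Td -0.32 [ 523.8 -236.6  194.6]
c6.5 False 30.36 d -3.92 x 1.78 z -1.61 Tx -0.84 Td -0.31 [ 523.6 -237.6  194.6]
c5.5 False 30.74 d -2.79 x 1.59 z -2.09 Tx -0.64 Td -0.34 [ 523.4 -238.5  194.6]
c4.5 False 31.12 d 4.21 x 3.02 z -1.68 Tx 0.32 Td -0.56 [ 523.3 -238.9  194.5]
```

View pics/w.png

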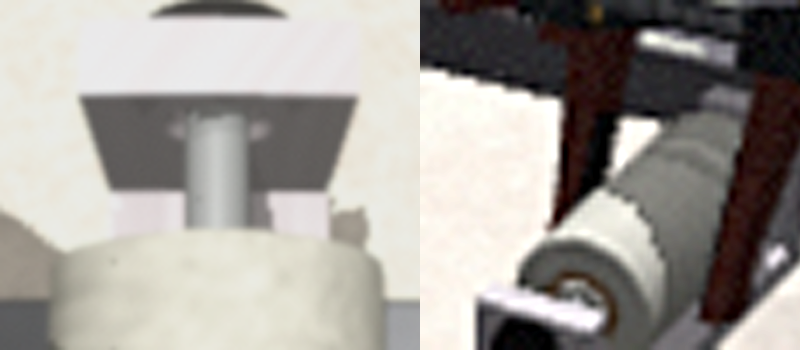

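```bash
python3 - <<'E'
from station import env,viewer,set_gripper
from h import *
env.move_l(*lpose(5.2,-1.,dz=0),rate=10);F=avg('neutral')
set_gripper(86);avg('open',3);print(env.read_state()['width'])
s=viewer.camera('side');w=viewer.camera('wrist');cv2.imwrite('pics/x.png',np.hstack([cv2.resize(w[80:330,220:420],None,fx=2,fy=2,interpolation=cv2.INTER_CUBIC)[:400],cv2.convertScaleAbs(cv2.resize(s[70:150,330:410],(400,400),interpolation=cv2.INTER_CUBIC),alpha=1.8)]))
E
```

```text
neutral 31.68 d 2.41 x 2.48 z -1.11 Tx 0.10 Td -0.43 [ 523.3 -238.8  194.6]
open 32.51 d -0.30 x 0.08 z -0.25 Tx -0.19 Td -0.07 [ 523.4 -238.9  194.6]
86.07824718140445
```

View pics/x.png

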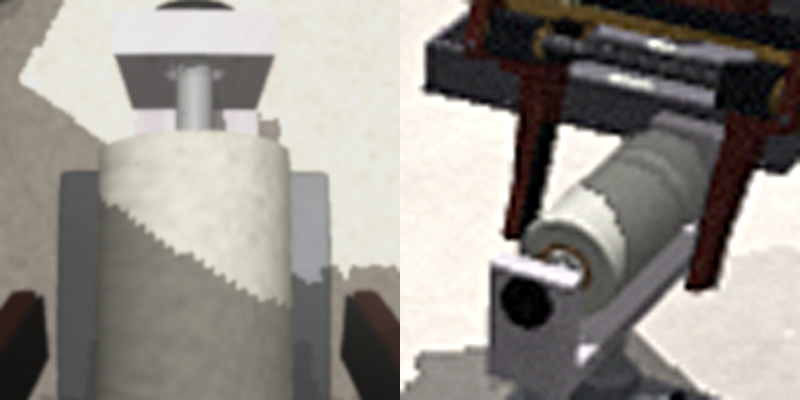

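Released; the roll hangs, fingers clear either side. Withdraw upward and check from above.

```bash
python3 - <<'E'
from station import env,viewer,set_gripper
from h import *
p=env.read_state()['tool_pos']
print(env.move_l([p[0],p[1],p[2]+130],rate=150,f_stop=6))
c=mouth-75*dd;q=quat(YAW)
v=c-40*dd
env.reach([v[0],v[1],340],q);a=shot('y0')
v=c-20*dd-170*xd
env.reach([v[0],v[1],270],q);b=shot('y1')
s=viewer.camera('side');cv2.imwrite('pics/y_s.png',s);t=viewer.camera('top');cv2.imwrite('pics/y_t.png',t)
cv2.imwrite('pics/ya.png',cv2.resize(a[20:270,190:440],(600,600),interpolation=cv2.INTER_CUBIC))
cv2.imwrite('pics/ys.png',np.hstack([cv2.convertScaleAbs(cv2.resize(s[70:150,330:410],(400,400),interpolation=cv2.INTER_CUBIC),alpha=1.8),cv2.resize(t[170:250,385:485],(400,320),interpolation=cv2.INTER_CUBIC).__getitem__(slice(0,400)) if 0 else cv2.resize(t[170:260,385:475],(400,400),interpolation=cv2.INTER_CUBIC)]))
E
```

```text
False
y0 34.1 f along d -0.58 x -0.98 z -0.05 Ttool [-0.05 -0.01  0.  ] [ 520.5 -257.5  338.8]
y1 34.92 f along d 0.36 x 0.12 z -0.92 Ttool [-0.13 -0.05 -0.06] [ 358.9 -209.9  270.8]
```

View pics/ya.png

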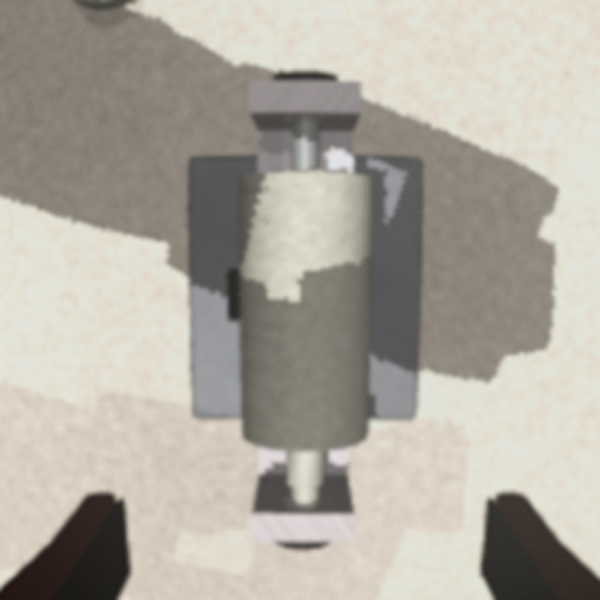

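View pics/ys.png

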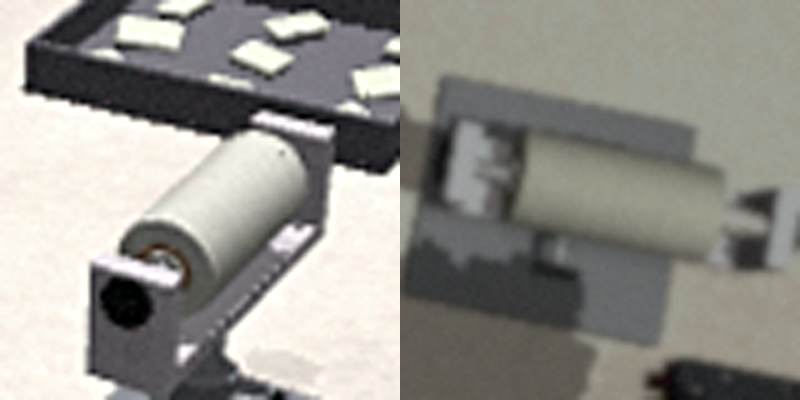

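View pics/y1.png

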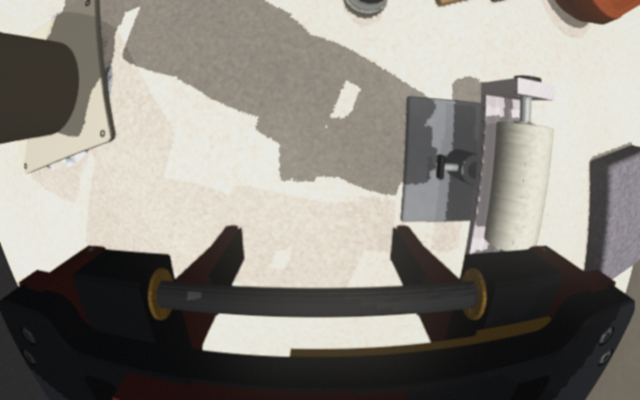

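View pics/y_t.png

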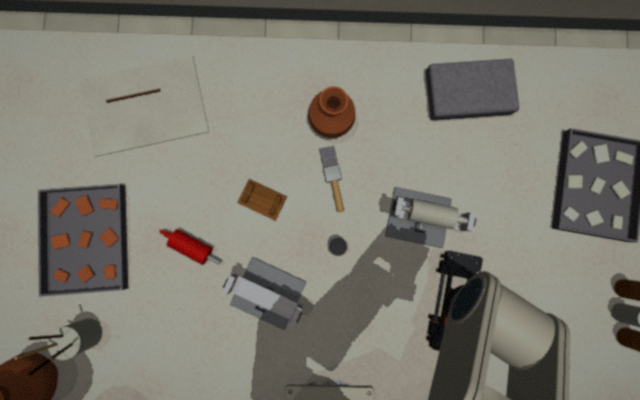

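```bash
python3 - <<'E'
from station import env,workorder
env.hold(.2);print(env.read_state()['time_s']);print(workorder.sign_off())
E
```

```text
35.2167
the job is handed in; nothing more can be done
None
```

The roll is loaded in the right-hand stand, hanging level between its two cups and let go of. I handed the job in at 35.2 s.

**How it went in:** I put the sprung rod into the +y cup and pressed it in about 18 mm, at 7–8 N. Then I swung the spindle level about the rod tip and eased it back until the nose bottomed in the −y cup. I found the cup line at about 139.5 mm above the bench by matching two wrist-camera views.

**What went wrong on the way:**
- **Roll touched the stand:** On the first two descents I brought the roll down too far back, and it touched the −y cheek. The first touch went unnoticed and pushed the rod tip lightly against the face of the +y cheek. The second stopped on the force limit at roughly 5–6 N. Together they turned the roll about 20° in the fingers. I measured that with the cameras, tilted the tool to suit, and changed where it came down.
- **Nose too low:** On the first release the nose came in slightly low and met what I took to be the bevel of the −y cup, at about 3 N. I backed off, raised it about 1° and it went in freely.
- **Nose pressed home:** At the end I pressed the nose about 1 mm too far into the cup, which read about 4 N. I backed off partway, and it still read about 2.5 N when I opened the fingers.

**Last checks:**
- After the fingers opened, the force reading was near zero.
- The side, top and wrist views show both ends in their cups and the roll level by eye. I did not measure the final tilt.
- In the top view the pot, jar, brush, red look-alike and the other stand look unmoved.

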